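# Hang the marking jigs on the hook, largest first

## Task

Clear the wire rack: hang the three marking jigs by the slots in their grips on the stand's hook, the large one first, then the medium, then the small one in front, each let go before the next. Push each one fully home along the rod until you feel it come up solid, the first against the stop collar and the next against the grip behind it, and lower it gently until the rod carries it; never press on the hook or on a jig with more than 20 N, do not let a jig drop, and leave the other things on the bench where they are.

Things in the scene. Friction and masses are not known exactly. Their poses are not given: they have to be found in the camera images.
- jig_large: large marking jig, about 420 g: 6 mm aluminium plate 170 wide (y), 130 high (z), six round part nests and two dowels on its -x face; origin mid lower edge, x normal to the plate. A grey grip sits mid top edge, 30 thick (x), 26 wide (y), 118 to 190 above the lower edge; a slot 13 wide, 42 high (134 to 176) runs through it along x. Grasp its flat sides, 26 mm apart, from above.
- jig_medium: medium marking jig, about 280 g: 6 mm aluminium plate 126 wide (y), 102 high (z), four round part nests and two dowels on its -x face; origin mid lower edge, x normal to the plate. A grey grip sits mid top edge, 30 thick (x), 26 wide (y), 90 to 162 above the lower edge; a slot 13 wide, 42 high (106 to 148) runs through it along x. Grasp its flat sides, 26 mm apart, from above.
- jig_small: small marking jig, about 170 g: 6 mm aluminium plate 84 wide (y), 78 high (z), two round part nests on its -x face; origin mid lower edge, x normal to the plate. A grey grip sits mid top edge, 30 thick (x), 26 wide (y), 66 to 138 above the lower edge; a slot 13 wide, 42 high (82 to 124) runs through it along x. Grasp its flat sides, 26 mm apart, from above.
- rack: fixed wire rack: base plate 215 x 100 x 8 mm, three pairs of wire hoops (64 mm wide, 62 mm above the bench) at 75 mm pitch along its x. A jig stands on the base plate between each pair, its plate across x, with 2 mm play (may lean 2 degrees); which jig is where varies. Lift a jig 60 mm to clear the hoops. Origin mid underside.
- stand: fixed hook stand: upright slotted profile post, 20 mm wide (y), 255 mm high, on a foot plate (170 x 110 mm, 14 mm high with its bolts), with the hook clamped to its front. Origin on the bench straight below the front face of the hook's stop collar (the rod's root), which is 21 mm across; the rod runs from there along this frame's -x. See hook_foot for the hook.
- hook_foot (a point): point on the bench 125 mm in front of the stand's origin, under the rod's end, axes as the stand's. Round rigid 10 mm steel rod, level, straight for 112 mm from the collar, then its axis rises 14 mm over a last 10 mm (top of the end 19 mm above the rod's axis, foremost point 127 mm from the collar). The clamp's height is not told: rod axis 223 to 237 mm above the bench; feel for it, or look.
- jig_large_roof (a point): middle of the roof of the large jig's slot (176 mm above its lower edge), axes as the jig's; the jig hangs with this point on top of the rod (5 mm above its axis) and is home 15 mm in front of the collar. Contacts are hard: with a force stop approach at under 10 mm/s.
- jig_medium_roof (a point): the same for the medium jig (148 mm above its lower edge); home 45 mm in front of the collar
- jig_small_roof (a point): the same for the small jig (124 mm above its lower edge); home 75 mm in front of the collar
- caliper: bystander: digital caliper lying flat, 210 mm long, 16 mm high, origin underneath its middle
- screwdriver: bystander: screwdriver lying flat, 180 mm long, under 35 mm high
- tape_roll: bystander: roll of clear tape, 80 mm across, 24 mm high, origin under its middle
- v_block: bystander: steel V-block, 60 x 40 x 36 mm, origin under its middle
- sleeve: bystander: turned brass workpiece, 38 mm across, 42 mm high, origin under its middle
- focus_gauge: bystander: aluminium focus-height gauge, foot 50 x 50 mm, 50 mm high, origin under its middle
- cleaner: bystander: white bottle, 56 mm across, 140 mm high, at the back of the bench, origin under its middle

How it is judged:
By the outcome, as a careful person would: the job done as asked, in the order asked, and still so for the second after the job is handed in, with the robot touching nothing.
It also fails if it takes over 72 s, if anything falls off the work surface, if the arm or the gripper's body presses on something with over 40 N, if the wrist force passes 120 N, or if a joint passes its speed limit or range.

## Robot

A 6-joint arm with a two-finger parallel gripper is mounted at the origin on the work surface. World frame = base frame: x ahead of the robot, y to its left, z up, the work surface at z = 0. Lengths are in m, angles in rad, forces in N, time in s.
With the tool pointing down it reaches from about 0.225 to 0.875 m from the base axis. Payload 3.4 kg.
Tool frame: the origin (TCP) lies at the very end of the fingers, on their centre line; the grasp point (between the pads) lies behind it (manip.grasp_offset is the z of the grasp point in the tool frame, in m); z points along the fingers, y is the line along which they close (so a half turn about z gives the same grasp; the last joint's range is limited). The gripper opens to 85 mm and grips with 20 to 120 N. Pads are 22 mm wide; open, the fingers measure 114 mm over their backs; the gripper's body (76 mm by 85 mm) begins 54 mm behind the grasp point. The pads swing forward as they close: fully open they stand 13 mm farther back than shut.
Start: joints at [1.132, 0.276, 1.505, -0, 1.361, -0.121], TCP at [0.18, 0.546, 0.231] pointing down, gripper open.
Joint ranges: [-2.89, 2.89], [-0.75, 2.08], [0.22, 2.7], [-1.18, 4.32], [0.11, 2.71], [-2.7, 2.7]. Speed limits (rad/s): [2.57, 2.57, 3.14, 3.14, 3.14, 3.14].

## Interface

Orientations are given as a unit quaternion [w, x, y, z].
In Python, from rig import manip gives the robot as it stands.
- The arm moves only by the shell command python3 -m pendant 'ROWS' [FORCE]. ROWS is JSON, a list of rows, each an object of numbers: "dx", "dy", "dz": the shift along the tool's x, y, z in m; "rx", "ry", "rz": the turn, a rotation vector about the tool's x, y, z in degrees; "hand": the finger opening in m, from 0 to 0.0854. In form: [{"dx": .., "dy": .., "dz": .., "rx": .., "ry": .., "rz": .., "hand": ..}, ...]. A call has 1 to 12 rows; each row shifts and turns the commanded pose from where the row before left it, along the tool's axes as they then stand; what a row does not reach is not made up. A row lasts 1/12 s, in which the tool goes at most 41.7 mm and 7.16 degrees, less where a joint would pass 70% of its speed; a pose out of reach is approached as far as the arm can. A call is refused whole if a number of a shift passes 0.0417 or a number of a turn 7.16, either way. A call with a gripper value outside its range is refused whole. The fingers move at their own pace and stop on an object; FORCE is the grip in N (left out, the last holds). Time passes only in rows, so rows that do not move let the fingers close. It gives the time, the measured TCP pose, the force, the opening and the grip force at its end, in the units of the state.
- manip.get_state(): the state, without advancing time (a new reading comes with each control period).
- manip.get_image(name): name is "scene" or "top" or "wrist"; returns a dict with "frame" (384x512x3 uint8, red, green, blue), "fx", "fy", "cx", "cy" (pixels), "position" and "attitude" of the camera in the world; the wrist camera has in their place "mount" (4x4, takes a point from camera to tool coordinates, whose origin is the TCP and whose axes are the flange's). Camera axes: x right, y up, looking along -z (the intrinsics and any distortion apply to the point x, -y, -z); pixel columns grow to the right and rows downward; lengths in m; the calibration is good to about 2 mm. A picture is of the moment at which its call begins: read the wrist's pose just before it. There is no depth.
- manip.sign_off(): hands the job in; it is judged then, once.
The state is a dict: "clock": time; "qpos": joint angles; "qd": joint speeds; "effort": joint torques, N m; "position": TCP position; "ee_rot": TCP orientation; "contact_force": force on the tool from outside, world axes, zero at the start; "moment": the same for the moment, N m; "width": finger opening in m; "gripper_force": force on a finger pad.
Only numpy, scipy, OpenCV 4.12 (cv2) and the standard library are available. Lean on these libraries where they do the work, as an engineer would, in place of code of your own. Each camera call takes 0.05 s, during which the arm holds its last target. There are 200 camera calls.

## Working session

There is one attempt and no reset: what is moved stays moved. The work goes in short steps, Python scripts to look and compute and a shell command to move; the robot and the scene stay as the last step left them, time stands still between calls to the robot, and variables do not carry over. Pictures are saved under pics/ and viewed, at most 10 in all, crops included, and the job is handed in when it is done.

```bash
ls; mkdir -p pics; cat > h.py <<'E'
import numpy as np,cv2
from rig import manip
from scipy.spatial.transform import Rotation as R
def rot(q): return R.from_quat([q[1],q[2],q[3],q[0]]).as_matrix()
def cam(name):
    s=manip.get_state(); im=manip.get_image(name)
    if 'mount' in im:
        T=np.eye(4);T[:3,:3]=rot(s['ee_rot']);T[:3,3]=s['position'];T=T@np.array(im['mount'])
        return im,T[:3,:3],T[:3,3]
    a=np.array(im['attitude']); 
    return im,(a if a.shape==(3,3) else rot(a)),np.array(im['position'])
E
python3 - <<'E'
from h import *
import pickle
print(manip.get_state(), manip.grasp_offset)
for n in ['scene','top']:
    im,Rm,p=cam(n)
    print({k:v for k,v in im.items() if k!='frame'})
    pickle.dump((im,Rm,p),open(f'{n}.pkl','wb'))
    cv2.imwrite(f'pics/{n}.png',cv2.resize(im['frame'][:,:,::-1],(800,600),interpolation=cv2.INTER_CUBIC))
E
```

```text
pics
{'clock': 0.0, 'qpos': array([ 1.13198866e+00,  2.76591398e-01,  1.50616478e+00,  1.86767037e-05,
        1.36073049e+00, -1.21009870e-01]), 'qd': array([-0.00011992, -0.00014858,  0.00080086, -0.001032  ,  0.00135736,
        0.00013934]), 'effort': array([-1.82086958e-03, -4.16770434e+01, -2.45804071e+01, -1.37886072e-04,
        1.10198488e-02, -6.42682707e-08]), 'position': array([0.1794398 , 0.54569955, 0.23042918]), 'ee_rot': array([-2.70403875e-04,  1.58232934e-01,  9.87401358e-01, -9.07628599e-04]), 'contact_force': array([-0.32334441,  0.67984639, -0.21839647]), 'moment': array([-0.02905731,  0.0255923 ,  0.00365716]), 'gripper_force': 0.0, 'width': 0.08528114414351222} -0.0187
{'fx': 388.957935674793, 'fy': 388.957935674793, 'cx': 255.4511272904025, 'cy': 194.93139923989685, 'position': array([ 0.96029924, -0.66795895,  0.93251993]), 'attitude': array([0.89352281, 0.35875326, 0.10740674, 0.24774356])}
{'fx': 461.5760373404902, 'fy': 461.5760373404902, 'cx': 256.46873809717397, 'cy': 183.0765241396006, 'position': array([0.35211132, 0.00883118, 1.41584561]), 'attitude': array([ 0.70500476,  0.05377904, -0.0606816 , -0.70455223])}
```

View pics/scene.png

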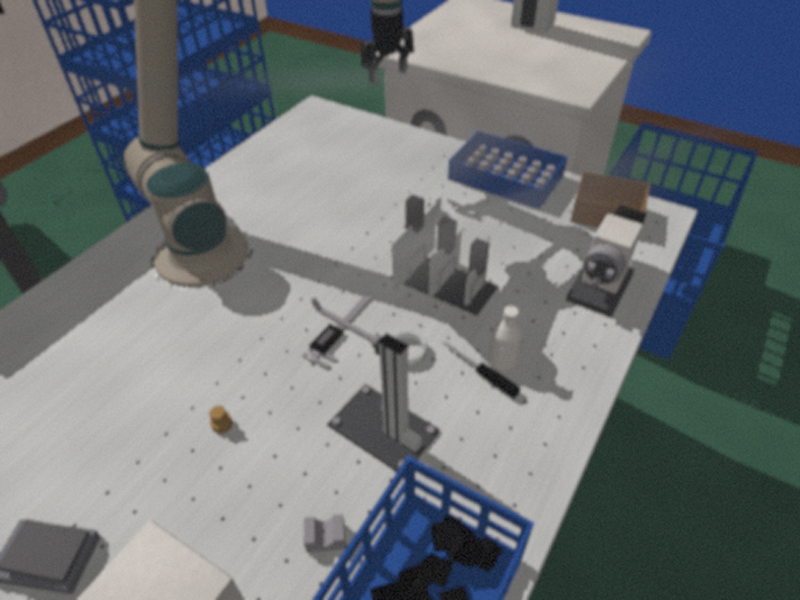

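View pics/top.png

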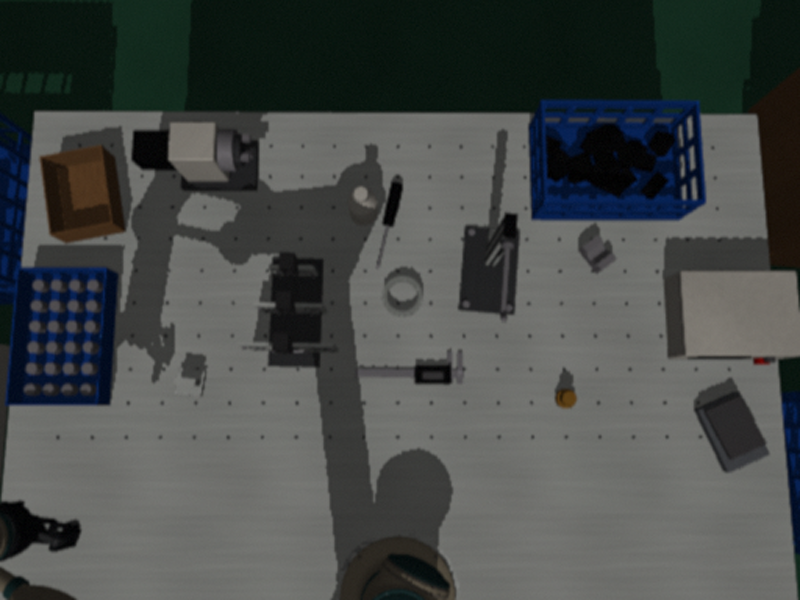

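The views show the jigs in the rack running large (nearest the robot), medium, small, at about (287,345), (287,300), (287,262) in the top view. The rod runs from the post at (510,222) towards the robot and ends at about (505,315).

```bash
cat >> h.py <<'E'
def back(im,Rm,p,u,v,z):
    d=Rm@np.array([(u-im['cx'])/im['fx'],-(v-im['cy'])/im['fy'],-1]); return p+d*(z-p[2])/d[2]
def proj(im,Rm,p,X):
    c=Rm.T@(np.asarray(X)-p); return np.array([im['cx']+im['fx']*c[0]/-c[2], im['cy']-im['fy']*c[1]/-c[2]])
E
python3 - <<'E'
from h import *
import pickle
t=pickle.load(open('top.pkl','rb')); s=1.5625
for n,u,v,z in [('L',287,345,.198),('M',287,300,.170),('S',287,262,.146),('Lplate l',243,348,.138),('Lplate r',337,349,.138),('rack bl',270,258,.008),('rack br',322,258,.008),('rack fl',268,365,.008),('rack fr',320,365,.008),('tip',505,317,.249),('posttop',510,222,.255),('foot bl',463,225,.014),('foot fr',514,314,.014),('foot fl',460,308,.014),('foot br',518,228,.014),('bottle',362,197,.14)]:
    print(n,back(*t,u/s,v/s,z).round(3))
im=manip.get_image('wrist');print(im['mount'],im['fx'],im['cx'],im['cy'])
E
```

```text
L [0.45  0.189 0.198]
M [0.531 0.195 0.17 ]
S [0.603 0.2   0.146]
Lplate l [0.45  0.275 0.138]
Lplate r [0.448 0.109 0.138]
rack bl [0.638 0.255 0.008]
rack br [0.639 0.152 0.008]
rack fl [0.427 0.253 0.008]
rack fr [0.427 0.152 0.008]
tip [ 0.492 -0.173  0.249]
posttop [ 0.65  -0.184  0.255]
foot bl [ 0.705 -0.129  0.014]
foot fr [ 0.526 -0.227  0.014]
foot fl [ 0.538 -0.121  0.014]
foot br [ 0.699 -0.239  0.014]
bottle [0.726 0.067 0.14 ]
[[ 2.02152632e-04  9.49408167e-01  3.14044729e-01  7.97864815e-02]
 [ 9.99999977e-01 -1.68258441e-04 -1.35033916e-04  3.48525570e-04]
 [-7.53616259e-05  3.14044749e-01 -9.49408179e-01 -1.43292232e-01]
 [ 0.00000000e+00  0.00000000e+00  0.00000000e+00  1.00000000e+00]] 300.93032476728763 258.045448757654 188.93522389164335
```

```bash
python3 -m pendant '[{"dz":-0.03,"rz":-6.07},{"dz":-0.03,"rz":-6.07},{"dz":-0.03,"rz":-6.07}]'; python3 -m pendant '[{"dx":-0.022,"dy":-0.035},{"dx":-0.022,"dy":-0.035},{"dx":-0.022,"dy":-0.035},{"dx":-0.022,"dy":-0.035},{"dx":-0.022,"dy":-0.035},{"dx":-0.022,"dy":-0.035},{"dx":-0.022,"dy":-0.035},{"dx":-0.022,"dy":-0.035},{"dx":-0.022,"dy":-0.035},{"dx":-0.022,"dy":-0.035},{},{}]'
python3 - <<'E'
from h import *
import pickle
s=manip.get_state();print(s['position'],s['ee_rot'],s['clock'],s['contact_force'])
w=cam('wrist');pickle.dump(w,open('w1.pkl','wb'))
im=w[0]['frame'][:,:,::-1]
cv2.imwrite('pics/w1.png',cv2.resize(im,(800,600),interpolation=cv2.INTER_CUBIC))
E
```

```text
[0.17948948 0.54585094 0.23059808] [-2.08561475e-04  1.58219110e-01  9.87403761e-01 -6.95176727e-04] 0.15 [-0.50263217  0.26870119  0.21733574]invalid input
invalid input
```

View pics/w1.png

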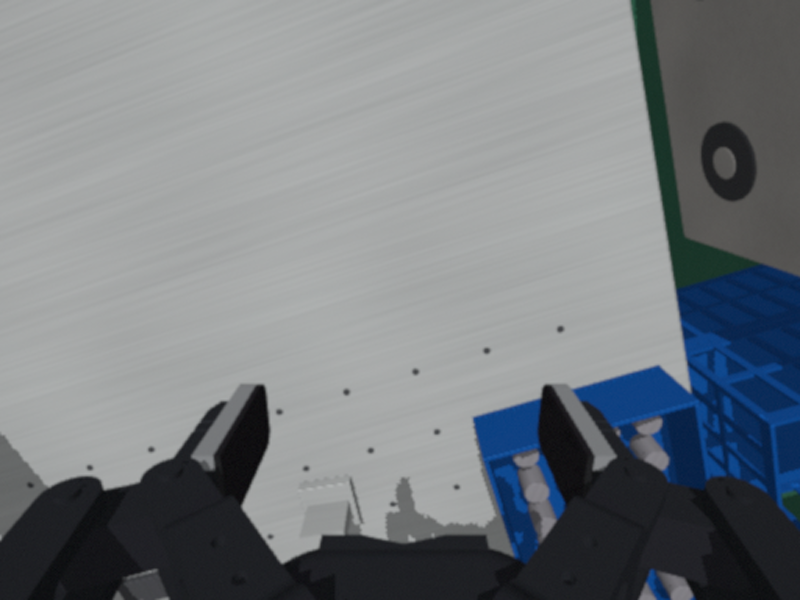

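```bash
python3 -m pendant '[{"dx":0,"dy":0,"dz":-0.03,"rx":0,"ry":0,"rz":-6.07,"hand":0.085},{"dx":0,"dy":0,"dz":-0.03,"rx":0,"ry":0,"rz":-6.07,"hand":0.085},{"dx":0,"dy":0,"dz":-0.03,"rx":0,"ry":0,"rz":-6.07,"hand":0.085}]';  python3 -m pendant '[{"dx":-0.0255,"dy":-0.0318},{"dx":-0.0255,"dy":-0.0318}]'
```

```text
clock: 0.45
position: [0.1794, 0.5457, 0.3216]
ee_rot: [-0.0, -0.003, 1.0, -0.001]
contact_force: [0.7, 0.8, 0.6]
width: 0.0849
gripper_force: 0.0invalid input
```

```bash
python3 -m pendant '[{"dx":-0.0255,"dy":-0.0318,"dz":0,"rx":0,"ry":0,"rz":0,"hand":0.085},{"dx":-0.0255,"dy":-0.0318,"dz":0,"rx":0,"ry":0,"rz":0,"hand":0.085},{"dx":-0.0255,"dy":-0.0318,"dz":0,"rx":0,"ry":0,"rz":0,"hand":0.085},{"dx":-0.0255,"dy":-0.0318,"dz":0,"rx":0,"ry":0,"rz":0,"hand":0.085},{"dx":-0.0255,"dy":-0.0318,"dz":0,"rx":0,"ry":0,"rz":0,"hand":0.085},{"dx":-0.0255,"dy":-0.0318,"dz":0,"rx":0,"ry":0,"rz":0,"hand":0.085},{"dx":-0.0255,"dy":-0.0318,"dz":0,"rx":0,"ry":0,"rz":0,"hand":0.085},{"dx":-0.0255,"dy":-0.0318,"dz":0,"rx":0,"ry":0,"rz":0,"hand":0.085},{"dx":-0.0255,"dy":-0.0318,"dz":0,"rx":0,"ry":0,"rz":0,"hand":0.085},{"dx":-0.0255,"dy":-0.0318,"dz":0,"rx":0,"ry":0,"rz":0,"hand":0.085},{"dx":-0.0255,"dy":-0.0318,"dz":0,"rx":0,"ry":0,"rz":0,"hand":0.085},{"dx":0,"dy":0,"dz":0,"rx":0,"ry":0,"rz":0,"hand":0.085}]'
python3 - <<'E'
from h import *
import pickle
w=cam('wrist');pickle.dump(w,open('w1.pkl','wb'))
im=w[0]['frame'][:,:,::-1]
cv2.imwrite('pics/w1b.png',cv2.resize(im,(800,600),interpolation=cv2.INTER_CUBIC))
E
```

```text
clock: 1.45
position: [0.4647, 0.1906, 0.3207]
ee_rot: [0.001, 0.004, 1.0, -0.002]
contact_force: [0.1, 0.8, -0.2]
width: 0.0853
gripper_force: 0.0
```

View pics/w1b.png

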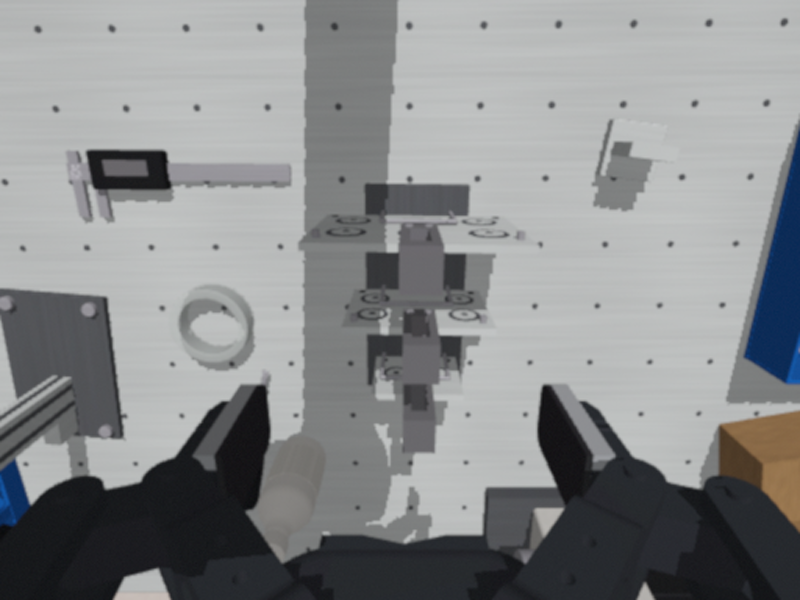

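The wrist view has the three grips at about (420,270), (420,350) and (418,430), with each slot visible in front. I'll zoom in for edges.

```bash
python3 - <<'E'
from h import *
import pickle
w=pickle.load(open('w1.pkl','rb'));im=w[0]['frame'][:,:,::-1]
c=im[130:295,185:350]  # x3.6
c=cv2.convertScaleAbs(c,alpha=1.4)
cv2.imwrite('pics/w1c.png',cv2.resize(c,(594,594),interpolation=cv2.INTER_CUBIC))
E
```

```text
(no output)
```

View pics/w1c.png

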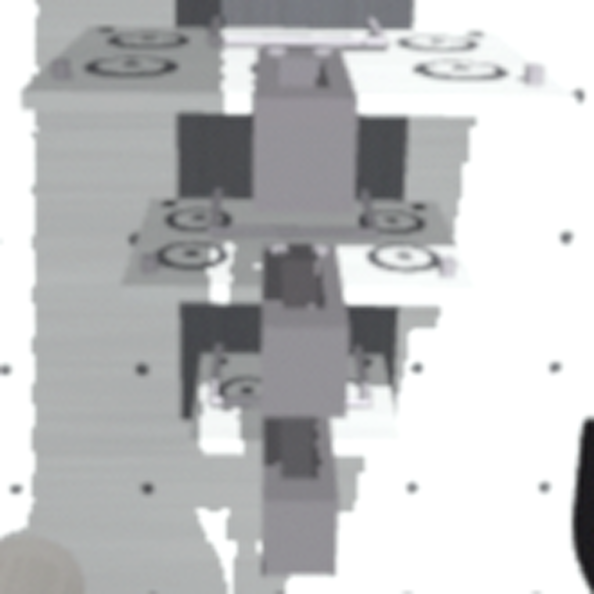

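```bash
python3 - <<'E'
from h import *
import pickle
w=pickle.load(open('w1.pkl','rb'))
for n,z,pts in [('L',.198,[(253,91),(356,93),(252,208),(354,208)]),('M',.170,[(261,325),(348,325),(262,416),(346,415)]),('S',.146,[(263,483),(336,483),(265,574),(335,574)]),('Lplatetop',.138,[(24,103),(575,103)]),('Mplate',.110,[(123,285),(469,285)]),('Splate',.086,[(199,455),(396,455)])]:
    P=np.array([back(*w,185+(u+.5)/3.6-.5,130+(v+.5)/3.6-.5,z) for u,v in pts]); print(n,P.round(4).tolist(),P.mean(0).round(4))
E
```

```text
L [[0.4411, 0.1875, 0.198], [0.4418, 0.2132, 0.198], [0.4718, 0.1869, 0.198], [0.4719, 0.2132, 0.198]] [0.4566 0.2002 0.198 ]
M [[0.5174, 0.1886, 0.17], [0.5176, 0.2144, 0.17], [0.5477, 0.1887, 0.17], [0.5475, 0.2143, 0.17]] [0.5326 0.2015 0.17  ]
S [[0.5864, 0.1885, 0.146], [0.5866, 0.2132, 0.146], [0.6228, 0.189, 0.146], [0.6229, 0.2133, 0.146]] [0.6047 0.201  0.146 ]
Lplatetop [[0.4571, 0.1161, 0.138], [0.4582, 0.285, 0.138]] [0.4577 0.2006 0.138 ]
Mplate [[0.5289, 0.1395, 0.11], [0.5296, 0.2612, 0.11]] [0.5293 0.2003 0.11  ]
Splate [[0.6117, 0.1626, 0.086], [0.612, 0.2408, 0.086]] [0.6118 0.2017 0.086 ]
```

```bash
python3 -m pendant '[{"dx":-0.0115,"dy":-0.0369,"dz":0,"rx":0,"ry":0,"rz":0,"hand":0.085},{"dx":-0.0115,"dy":-0.0369,"dz":0,"rx":0,"ry":0,"rz":0,"hand":0.085},{"dx":-0.0115,"dy":-0.0369,"dz":0,"rx":0,"ry":0,"rz":0,"hand":0.085},{"dx":-0.0115,"dy":-0.0369,"dz":0,"rx":0,"ry":0,"rz":0,"hand":0.085},{"dx":-0.0115,"dy":-0.0369,"dz":0,"rx":0,"ry":0,"rz":0,"hand":0.085},{"dx":-0.0115,"dy":-0.0369,"dz":0,"rx":0,"ry":0,"rz":0,"hand":0.085},{"dx":-0.0115,"dy":-0.0369,"dz":0,"rx":0,"ry":0,"rz":0,"hand":0.085},{"dx":-0.0115,"dy":-0.0369,"dz":0,"rx":0,"ry":0,"rz":0,"hand":0.085},{"dx":-0.0115,"dy":-0.0369,"dz":0,"rx":0,"ry":0,"rz":0,"hand":0.085},{"dx":-0.0115,"dy":-0.0369,"dz":0,"rx":0,"ry":0,"rz":3.5,"hand":0.085},{"dx":0,"dy":0,"dz":0,"rx":0,"ry":0,"rz":0,"hand":0.085},{"dx":0,"dy":0,"dz":0,"rx":0,"ry":0,"rz":0,"hand":0.085}]'
python3 - <<'E'
from h import *
import pickle
w=cam('wrist');pickle.dump(w,open('w2.pkl','wb'));print(w[2])
im=w[0]['frame'][:,:,::-1]
c=cv2.convertScaleAbs(im[40:290,140:390],alpha=1.3)
cv2.imwrite('pics/w2.png',cv2.resize(c,(600,600),interpolation=cv2.INTER_CUBIC))
E
```

```text
clock: 2.5
position: [0.5755, -0.1732, 0.3202]
ee_rot: [-0.001, 0.031, 1.0, 0.001]
contact_force: [-0.8, -0.0, 0.8]
width: 0.0845
gripper_force: 0.0
[ 0.49616812 -0.16821701  0.46361713]
```

View pics/w2.png

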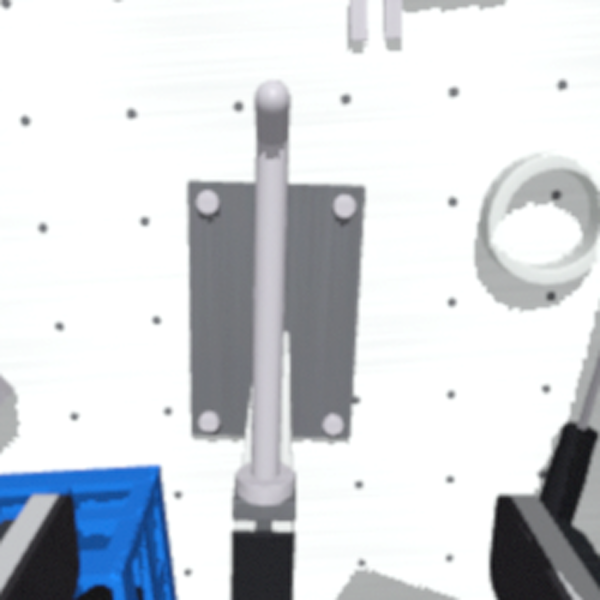

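```bash
cat > rod.py <<'E'
from h import *
import pickle,sys
w=pickle.load(open('w2.pkl','rb'));g=cv2.cvtColor(w[0]['frame'],cv2.COLOR_RGB2GRAY).astype(float)
g=cv2.GaussianBlur(g,(0,0),.8)
L=[];Rr=[]
for r in range(120,175):
    row=g[r]; d=np.gradient(row)
    def pk(i):
        a,b,c=abs(d[i-1]),abs(d[i]),abs(d[i+1]); return i+.5*(a-c)/(a-2*b+c)
    i=242+np.argmax(d[242:252]); j=253+np.argmin(d[253:264]); L.append((r,pk(i)));Rr.append((r,pk(j)))
L=np.array(L);Rr=np.array(Rr)
def rfit(A):
    m=np.ones(len(A),bool)
    for _ in range(4):
        k=np.polyfit(A[m,0],A[m,1],1); e=A[:,1]-np.polyval(k,A[:,0]); m=abs(e)<max(.3,2*e[m].std())
    return k,e[m].std(),m.sum()
kl=rfit(L);kr=rfit(Rr);print(kl,kr)
for r in (120,147,175): print(r,np.polyval(kl[0],r),np.polyval(kr[0],r))
for z in (.223,.23,.237):
    P=[back(*w,(np.polyval(kl[0],r)+np.polyval(kr[0],r))/2,r,z) for r in (120,175)]
    wd=[np.linalg.norm(back(*w,np.polyval(kl[0],r),r,z)-back(*w,np.polyval(kr[0],r),r,z)) for r in (120,175)]
    d=P[1]-P[0]; col=back(*w,140+266/2.4-.3,40+476/2.4-.3,z); tip=back(*w,140+272/2.4-.3,40+84/2.4-.3,z+.014)
    print(z,P[0].round(4),P[1].round(4),'yaw',np.degrees(np.arctan2(d[1],d[0])).round(2),np.round(wd,5),'col',col.round(4),'tip',tip.round(4),'len',np.linalg.norm((col-tip)[:2]).round(4))
s=manip.get_state();m=rot(s['ee_rot']);print(s['position'],'toolx',m[:,0].round(4),'tooly',m[:,1].round(4),'z',m[:,2].round(4))
E
python3 rod.py
```

```text
(array([-1.71685142e-02,  2.48654421e+02]), np.float64(0.05596458130476304), np.int64(52)) (array([-2.69679747e-02,  2.61771154e+02]), np.float64(0.10440474159036808), np.int64(55))
120 246.59419925217125 258.53499700345867
147 246.13064936969383 257.80686168765726
175 245.64993097305057 257.0517583971966
0.223 [ 0.5182 -0.1736  0.223 ] [ 0.5627 -0.1777  0.223 ] yaw -5.2 [0.00935 0.00945] col [ 0.6206 -0.1824  0.223 ] tip [ 0.4858 -0.1708  0.237 ] len 0.1354
0.23 [ 0.5176 -0.1735  0.23  ] [ 0.5607 -0.1774  0.23  ] yaw -5.2 [0.00907 0.00918] col [ 0.617 -0.182  0.23 ] tip [ 0.4861 -0.1708  0.244 ] len 0.1314
0.237 [ 0.5169 -0.1733  0.237 ] [ 0.5588 -0.1771  0.237 ] yaw -5.2 [0.0088 0.0089] col [ 0.6134 -0.1816  0.237 ] tip [ 0.4864 -0.1707  0.251 ] len 0.1274
[ 0.57512199 -0.17180117  0.32060354] toolx [-0.9981  0.061   0.0015] tooly [0.061  0.9981 0.0018] z [-0.0014  0.0018 -1.    ]
```

```bash
python3 -m pendant '[{"dx":0,"dy":-0.025,"dz":0,"rx":0,"ry":0,"rz":0,"hand":0.085},{"dx":0,"dy":0,"dz":0,"rx":0,"ry":0,"rz":0,"hand":0.085},{"dx":0,"dy":0,"dz":0,"rx":0,"ry":0,"rz":0,"hand":0.085}]'
python3 -c "
from h import *
import pickle
pickle.dump(cam('wrist'),open('w3.pkl','wb'))"
python3 -m pendant '[{"dx":0,"dy":0.03,"dz":0,"rx":0,"ry":0,"rz":0,"hand":0.085},{"dx":0,"dy":0.03,"dz":0,"rx":0,"ry":0,"rz":0,"hand":0.085},{"dx":0,"dy":0,"dz":0,"rx":0,"ry":0,"rz":0,"hand":0.085},{"dx":0,"dy":0,"dz":0,"rx":0,"ry":0,"rz":0,"hand":0.085}]'
cat > tri.py <<'E'
from h import *
import pickle
from scipy.optimize import least_squares
pickle.dump(cam('wrist'),open('w4.pkl','wb'))
obs=[]
for f in ('w2','w3','w4'):
    w=pickle.load(open(f+'.pkl','rb'));g=cv2.GaussianBlur(cv2.cvtColor(w[0]['frame'],cv2.COLOR_RGB2GRAY).astype(float),(0,0),.8)
    for side in (1,-1):
        A=[]
        for r in range(122,172,2):
            # predicted edge
            best=None
            y0=-.1735-.091*((.5176+(r-120)/55*.0431)-.5176)
            X=np.array([.5176+(r-120)/55*.0431,y0,.230]); u=proj(*w,X)[0]-6*side
            i0=int(u); d=np.gradient(g[r])*side; i=i0-5+np.argmax(d[i0-5:i0+6])
            a,b,c=d[i-1:i+2]; A.append((r,i+.5*(a-c)/(a-2*b+c)))
        A=np.array(A); m=np.ones(len(A),bool)
        for _ in range(4):
            k=np.polyfit(A[m,0],A[m,1],1);e=A[:,1]-np.polyval(k,A[:,0]);m=abs(e)<max(.3,2*e[m].std())
        print(f,side,k.round(4),e[m].std().round(3),m.sum(),np.polyval(k,147).round(2))
        for r in (125,170): obs.append((w,side,r,np.polyval(k,r)))
def ray(w,u,r):
    d=w[1]@np.array([(u-w[0]['cx'])/w[0]['fx'],-(r-w[0]['cy'])/w[0]['fy'],-1]);return d/np.linalg.norm(d)
def res(q,rad=.005):
    y0,m,z=q; ax=np.array([1,m,0])/np.hypot(1,m); P=np.array([.55,y0,z]); out=[]
    for w,s,r,u in obs:
        n=np.cross(ax,ray(w,u,r)); n/=np.linalg.norm(n); dist=(w[2]-P)@n   # signed distance line-ray
        out.append(dist)
    out=np.array(out); 
    sg=np.array([o[1] for o in obs]); 
    sgn=np.sign((out*sg).sum()); return (out-sgn*sg*q2)*1000 if (q2:=rad) else out
for rad in (.0045,.00475,.005):
    o=least_squares(lambda q:res(q,rad),[-.176,-.09,.23]);print(rad,o.x.round(4),'rms mm',np.sqrt((o.fun**2).mean()).round(3))
E
python3 tri.py
```

```text
clock: 2.8
position: [0.5734, -0.196, 0.3215]
ee_rot: [-0.0, 0.03, 1.0, 0.0]
contact_force: [0.9, 1.2, -1.0]
width: 0.0852
gripper_force: 0.0
clock: 3.18
position: [0.5771, -0.1347, 0.3219]
ee_rot: [0.0, 0.028, 1.0, 0.0]
contact_force: [0.1, -0.3, 0.4]
width: 0.085
gripper_force: 0.0
w2 1 [-1.770000e-02  2.487305e+02] 0.072 24 246.13
w2 -1 [-2.580000e-02  2.616068e+02] 0.102 25 257.82
w3 1 [-4.950000e-02  2.839722e+02] 0.035 25 276.7
w3 -1 [-6.220000e-02  2.974029e+02] 0.07 25 288.26
w4 1 [3.350000e-02 1.914368e+02] 0.05 25 196.36
w4 -1 [2.130000e-02 2.040311e+02] 0.043 25 207.16
0.0045 [-0.1762 -0.0897  0.2379] rms mm 0.288
0.00475 [-0.1763 -0.0896  0.2375] rms mm 0.507
0.005 [-0.1763 -0.0896  0.2371] rms mm 0.744
```

```bash
python3 -m pendant '[{"dx":0,"dy":0,"dz":0,"rx":0,"ry":0,"rz":-3.4,"hand":0.085},{"dx":0.0133,"dy":0.0372,"dz":0,"rx":0,"ry":0,"rz":0,"hand":0.085},{"dx":0.0133,"dy":0.0372,"dz":0,"rx":0,"ry":0,"rz":0,"hand":0.085},{"dx":0.0133,"dy":0.0372,"dz":0,"rx":0,"ry":0,"rz":0,"hand":0.085},{"dx":0.0133,"dy":0.0372,"dz":0,"rx":0,"ry":0,"rz":0,"hand":0.085},{"dx":0.0133,"dy":0.0372,"dz":0,"rx":0,"ry":0,"rz":0,"hand":0.085},{"dx":0.0133,"dy":0.0372,"dz":0,"rx":0,"ry":0,"rz":0,"hand":0.085},{"dx":0.0133,"dy":0.0372,"dz":0,"rx":0,"ry":0,"rz":0,"hand":0.085},{"dx":0.0133,"dy":0.0372,"dz":0,"rx":0,"ry":0,"rz":0,"hand":0.085},{"dx":0.0133,"dy":0.0372,"dz":0,"rx":0,"ry":0,"rz":0,"hand":0.085},{"dx":0,"dy":0,"dz":0,"rx":0,"ry":0,"rz":0,"hand":0.085},{"dx":0,"dy":0,"dz":0,"rx":0,"ry":0,"rz":0,"hand":0.085}]'
cat > st.py <<'E'
from h import *
P=[];F=[];M=[]
for i in range(3):
    s=manip.get_state();P.append(s['position'])
m=rot(s['ee_rot']);print(P[0],'yaw',np.degrees(np.arctan2(-m[1,0],-m[0,0])).round(2),'tilt',m[:2,2].round(4),s['contact_force'].round(2),s['moment'].round(2),s['width'],s['gripper_force'],s['clock'])
E
python3 st.py
```

```text
clock: 4.23
position: [0.4575, 0.1987, 0.3215]
ee_rot: [0.0, -0.001, 1.0, -0.0]
contact_force: [-0.1, 0.2, -0.2]
width: 0.085
gripper_force: 0.0
[0.45751435 0.19868053 0.32151491] yaw 0.13 tilt [ 0.0006 -0.0003] [-0.11  0.18 -0.16] [-0.01  0.02 -0.02] 0.08502023175664815 0.0 4.2333
```

```bash
python3 -m pendant '[{"dx":0,"dy":0.0015,"dz":0.035,"rx":0,"ry":0,"rz":0,"hand":0.085},{"dx":0,"dy":0,"dz":0.035,"rx":0,"ry":0,"rz":0,"hand":0.085},{"dx":0,"dy":0,"dz":0.035,"rx":0,"ry":0,"rz":0,"hand":0.085},{"dx":0,"dy":0,"dz":0.03,"rx":0,"ry":0,"rz":0,"hand":0.085},{"dx":0,"dy":0,"dz":0.02,"rx":0,"ry":0,"rz":0,"hand":0.085},{"dx":0,"dy":0,"dz":0.0105,"rx":0,"ry":0,"rz":0,"hand":0.085},{"dx":0,"dy":0,"dz":0,"rx":0,"ry":0,"rz":0,"hand":0.085}]' 
python3 -m pendant '[{"dx":0,"dy":0,"dz":0,"rx":0,"ry":0,"rz":0,"hand":0.04},{"dx":0,"dy":0,"dz":0,"rx":0,"ry":0,"rz":0,"hand":0.03},{"dx":0,"dy":0,"dz":0,"rx":0,"ry":0,"rz":0,"hand":0.02},{"dx":0,"dy":0,"dz":0,"rx":0,"ry":0,"rz":0,"hand":0.02},{"dx":0,"dy":0,"dz":0,"rx":0,"ry":0,"rz":0,"hand":0.02},{"dx":0,"dy":0,"dz":0,"rx":0,"ry":0,"rz":0,"hand":0.02}]' 50
python3 st.py
```

```text
clock: 4.82
position: [0.4571, 0.1965, 0.153]
ee_rot: [-0.003, 0.002, 1.0, -0.001]
contact_force: [-0.7, -0.1, 0.1]
width: 0.0847
gripper_force: 0.0
clock: 5.32
position: [0.4588, 0.1993, 0.1567]
ee_rot: [0.001, 0.001, 1.0, 0.001]
contact_force: [0.2, 0.8, 2.4]
width: 0.0255
gripper_force: 50.7
[0.45876415 0.19930693 0.15674643] yaw -0.1 tilt [0.0019 0.0011] [0.2  0.82 2.41] [0.03 0.03 0.02] 0.025520344595151727 50.73542833328247 5.3167
```

```bash
python3 -m pendant '[{"dx":0,"dy":0,"dz":-0.005,"rx":0,"ry":0,"rz":0,"hand":0.02},{"dx":0,"dy":0,"dz":-0.012,"rx":0,"ry":0,"rz":0,"hand":0.02},{"dx":0,"dy":0,"dz":-0.02,"rx":0,"ry":0,"rz":0,"hand":0.02},{"dx":0,"dy":0,"dz":-0.025,"rx":0,"ry":0,"rz":0,"hand":0.02},{"dx":0,"dy":0,"dz":-0.019,"rx":0,"ry":0,"rz":0,"hand":0.02},{"dx":0,"dy":0,"dz":0,"rx":0,"ry":0,"rz":0,"hand":0.02},{"dx":0,"dy":0,"dz":0,"rx":0,"ry":0,"rz":0,"hand":0.02}]'
python3 st.py
```

```text
clock: 5.9
position: [0.4582, 0.1989, 0.2369]
ee_rot: [0.0, 0.001, 1.0, 0.0]
contact_force: [-0.8, -0.1, -5.4]
width: 0.0253
gripper_force: 50.0
[0.45820407 0.19886969 0.23685998] yaw -0.09 tilt [0.0008 0.0001] [-0.82 -0.05 -5.35] [-0.   -0.    0.01] 0.025288056995136417 49.98836159706116 5.9
```

```bash
python3 -m pendant '[{"dx":0.001,"dy":-0.012,"dz":0,"rx":0,"ry":0,"rz":0,"hand":0.02},{"dx":0.002,"dy":-0.027,"dz":0,"rx":0,"ry":0,"rz":0,"hand":0.02},{"dx":0.002,"dy":-0.037,"dz":0,"rx":0,"ry":0,"rz":0,"hand":0.02},{"dx":0.002,"dy":-0.037,"dz":0,"rx":0,"ry":0,"rz":0,"hand":0.02},{"dx":0.002,"dy":-0.037,"dz":0,"rx":0,"ry":0,"rz":0,"hand":0.02},{"dx":0.002,"dy":-0.037,"dz":0,"rx":0,"ry":0,"rz":0,"hand":0.02},{"dx":0.002,"dy":-0.037,"dz":0,"rx":0,"ry":0,"rz":0,"hand":0.02},{"dx":0,"dy":-0.037,"dz":0,"rx":0,"ry":0,"rz":0,"hand":0.02},{"dx":0,"dy":-0.037,"dz":0,"rx":0,"ry":0,"rz":0,"hand":0.02},{"dx":0,"dy":-0.037,"dz":0,"rx":0,"ry":0,"rz":0,"hand":0.02},{"dx":0,"dy":-0.021,"dz":0,"rx":0,"ry":0,"rz":0,"hand":0.02},{"dx":0,"dy":-0.0105,"dz":0,"rx":0,"ry":0,"rz":0,"hand":0.02}]'
python3 -m pendant '[{"dx":0,"dy":0,"dz":0,"rx":0,"ry":0,"rz":2.6,"hand":0.02},{"dx":0,"dy":0,"dz":0,"rx":0,"ry":0,"rz":2.5,"hand":0.02},{"dx":0,"dy":0,"dz":0,"rx":0,"ry":0,"rz":0,"hand":0.02},{"dx":0,"dy":0,"dz":0,"rx":0,"ry":0,"rz":0,"hand":0.02}]'
python3 - <<'E'
from h import *
import pickle
exec(open('st.py').read())
w=cam('wrist');pickle.dump(w,open('w5.pkl','wb'))
im=w[0]['frame'][:,:,::-1]
c=cv2.convertScaleAbs(im[150:384,130:380],alpha=1.5)
cv2.imwrite('pics/w5.png',cv2.resize(c,(600,562),interpolation=cv2.INTER_CUBIC))
E
```

```text
clock: 6.9
position: [0.4427, -0.1709, 0.2347]
ee_rot: [-0.002, 0.003, 1.0, -0.0]
contact_force: [0.9, 0.1, -3.8]
width: 0.0256
gripper_force: 50.3
clock: 7.23
position: [0.4435, -0.1669, 0.2355]
ee_rot: [-0.001, 0.045, 0.999, 0.001]
contact_force: [-0.5, -0.5, -4.3]
width: 0.0255
gripper_force: 50.3
[ 0.44347975 -0.16689759  0.23550447] yaw -5.12 tilt [-0.0027  0.0018] [-0.52 -0.46 -4.29] [ 0.03 -0.01  0.02] 0.0254536189473263 50.30085504055023 7.2333
```

View pics/w5.png

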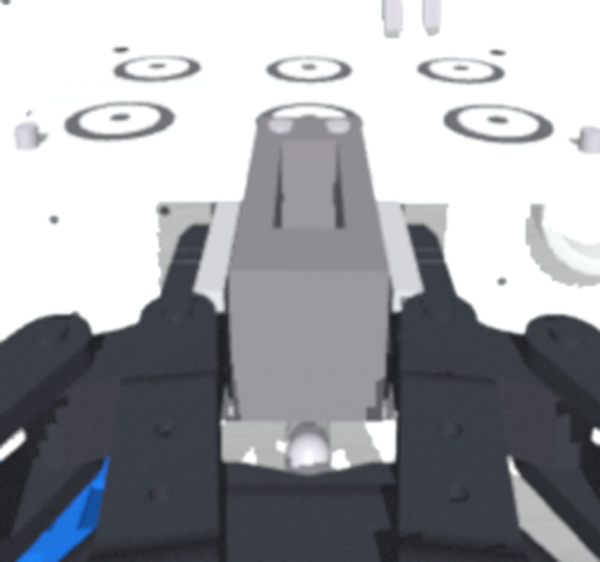

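The tip ball at (309,450) sits on the grip's centre line (front edge 230–388, middle 309), so the slot is lined up laterally.

```bash
cat > chk.py <<'E'
# exit 1 if |force - reference| in any axis passes limit: chk.py weight limit
import sys
from h import *
s=manip.get_state();f=s['contact_force']-np.array([0,0,-float(sys.argv[1])]);m=rot(s['ee_rot'])
print('  dF tool',(m.T@f).round(1),'M',s['moment'].round(2));sys.exit(int(abs(f).max()>float(sys.argv[2])))
E
python3 -m pendant '[{"dx":-0.01,"dy":0,"dz":0,"rx":0,"ry":0,"rz":0,"hand":0.02},{"dx":-0.01,"dy":0,"dz":0,"rx":0,"ry":0,"rz":0,"hand":0.02},{"dx":-0.005,"dy":0,"dz":0,"rx":0,"ry":0,"rz":0,"hand":0.02},{"dx":-0.001,"dy":0,"dz":0,"rx":0,"ry":0,"rz":0,"hand":0.02},{"dx":-0.001,"dy":0,"dz":0,"rx":0,"ry":0,"rz":0,"hand":0.02},{"dx":-0.001,"dy":0,"dz":0,"rx":0,"ry":0,"rz":0,"hand":0.02},{"dx":-0.001,"dy":0,"dz":0,"rx":0,"ry":0,"rz":0,"hand":0.02},{"dx":-0.001,"dy":0,"dz":0,"rx":0,"ry":0,"rz":0,"hand":0.02},{"dx":-0.001,"dy":0,"dz":0,"rx":0,"ry":0,"rz":0,"hand":0.02}]' && python3 chk.py 4.2 3 && python3 -m pendant '[{"dx":-0.004,"dy":0,"dz":0,"rx":0,"ry":0,"rz":0,"hand":0.02},{"dx":-0.004,"dy":0,"dz":0,"rx":0,"ry":0,"rz":0,"hand":0.02},{"dx":-0.004,"dy":0,"dz":0,"rx":0,"ry":0,"rz":0,"hand":0.02},{"dx":-0.004,"dy":0,"dz":0,"rx":0,"ry":0,"rz":0,"hand":0.02},{"dx":-0.004,"dy":0,"dz":0,"rx":0,"ry":0,"rz":0,"hand":0.02}]' && python3 chk.py 4.2 3 && python3 -m pendant '[{"dx":-0.004,"dy":0,"dz":0,"rx":0,"ry":0,"rz":0,"hand":0.02},{"dx":-0.004,"dy":0,"dz":0,"rx":0,"ry":0,"rz":0,"hand":0.02},{"dx":-0.004,"dy":0,"dz":0,"rx":0,"ry":0,"rz":0,"hand":0.02},{"dx":-0.004,"dy":0,"dz":0,"rx":0,"ry":0,"rz":0,"hand":0.02},{"dx":-0.004,"dy":0,"dz":0,"rx":0,"ry":0,"rz":0,"hand":0.02}]' && python3 chk.py 4.2 3
python3 - <<'E'
from h import *
import pickle
exec(open('st.py').read())
w=cam('wrist');pickle.dump(w,open('w6.pkl','wb'))
im=w[0]['frame'][:,:,::-1]
c=cv2.convertScaleAbs(im[150:350,170:346],alpha=1.5)
cv2.imwrite('pics/w6.png',cv2.resize(c,(528,600),interpolation=cv2.INTER_CUBIC))
E
```

```text
clock: 8.03
position: [0.4754, -0.1704, 0.2368]
ee_rot: [0.0, 0.045, 0.999, 0.0]
contact_force: [-0.3, -0.8, -4.2]
width: 0.0253
gripper_force: 50.3
  dF tool [ 0.2 -0.8  0. ] M [0.02 0.02 0.03]
clock: 8.45
position: [0.4959, -0.1723, 0.2368]
ee_rot: [0.0, 0.045, 0.999, 0.0]
contact_force: [-0.5, -0.8, -4.3]
width: 0.0255
gripper_force: 50.3
  dF tool [ 0.4 -0.8  0.1] M [-0.03  0.04 -0.01]
clock: 8.87
position: [0.5157, -0.174, 0.2367]
ee_rot: [-0.0, 0.045, 0.999, 0.0]
contact_force: [0.3, 0.2, -3.8]
width: 0.0254
gripper_force: 50.4
  dF tool [-0.2  0.2 -0.4] M [-0.03  0.    0.01]
[ 0.51573159 -0.17404311  0.23672051] yaw -5.19 tilt [-0.      0.0001] [ 0.25  0.18 -3.76] [-0.03  0.    0.01] 0.0253980272240078 50.36488115787506 8.8667
```

View pics/w6.png

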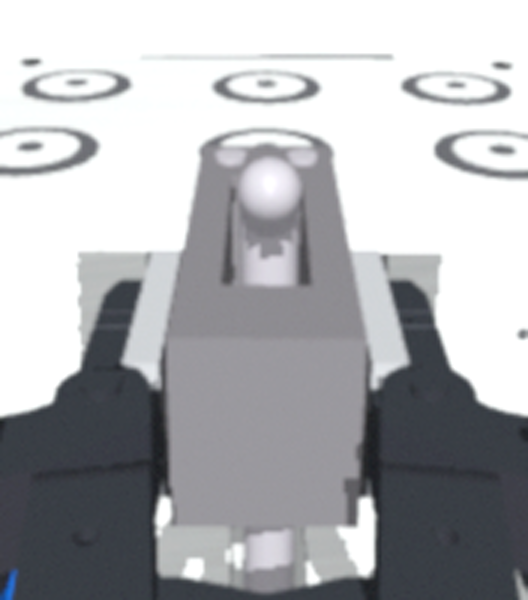

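The tip ball at (269,187) has come through the slot (240–305), centred to about 0.2 mm. I'll advance along the rod and then feel down for it.

```bash
python3 -m pendant '[{"dx":-0.003,"dy":0,"dz":0,"rx":0,"ry":0,"rz":0,"hand":0.02},{"dx":-0.005,"dy":0,"dz":0,"rx":0,"ry":0,"rz":0,"hand":0.02},{"dx":-0.005,"dy":0,"dz":0,"rx":0,"ry":0,"rz":0,"hand":0.02},{"dx":-0.005,"dy":0,"dz":0,"rx":0,"ry":0,"rz":0,"hand":0.02},{"dx":-0.005,"dy":0,"dz":0,"rx":0,"ry":0,"rz":0,"hand":0.02},{"dx":-0.005,"dy":0,"dz":0,"rx":0,"ry":0,"rz":0,"hand":0.02},{"dx":-0.002,"dy":0,"dz":0,"rx":0,"ry":0,"rz":0,"hand":0.02}]' && python3 chk.py 4.2 3 && python3 -m pendant '[{"dx":-0.003,"dy":0,"dz":0,"rx":0,"ry":0,"rz":0,"hand":0.02},{"dx":-0.005,"dy":0,"dz":0,"rx":0,"ry":0,"rz":0,"hand":0.02},{"dx":-0.005,"dy":0,"dz":0,"rx":0,"ry":0,"rz":0,"hand":0.02},{"dx":-0.005,"dy":0,"dz":0.005,"rx":0,"ry":0,"rz":0,"hand":0.02},{"dx":-0.005,"dy":0,"dz":0.005,"rx":0,"ry":0,"rz":0,"hand":0.02},{"dx":-0.005,"dy":0,"dz":0.003,"rx":0,"ry":0,"rz":0,"hand":0.02},{"dx":-0.002,"dy":0,"dz":0,"rx":0,"ry":0,"rz":0,"hand":0.02}]' && python3 chk.py 4.2 3 && python3 -m pendant '[{"dx":0,"dy":0,"dz":0.0007,"rx":0,"ry":0,"rz":0,"hand":0.02},{"dx":0,"dy":0,"dz":0.0007,"rx":0,"ry":0,"rz":0,"hand":0.02},{"dx":0,"dy":0,"dz":0.0007,"rx":0,"ry":0,"rz":0,"hand":0.02}]' && python3 chk.py 4.2 2.5 && python3 -m pendant '[{"dx":0,"dy":0,"dz":0.0007,"rx":0,"ry":0,"rz":0,"hand":0.02},{"dx":0,"dy":0,"dz":0.0007,"rx":0,"ry":0,"rz":0,"hand":0.02},{"dx":0,"dy":0,"dz":0.0006,"rx":0,"ry":0,"rz":0,"hand":0.02}]' && python3 chk.py 4.2 2.5
```

```text
clock: 9.5
position: [0.5463, -0.1769, 0.2367]
ee_rot: [0.0, 0.045, 0.999, 0.0]
contact_force: [0.6, -1.2, -4.1]
width: 0.0253
gripper_force: 50.3
  dF tool [-0.7 -1.1 -0.1] M [-0.01  0.02 -0.02]
clock: 10.08
position: [0.5754, -0.1793, 0.2223]
ee_rot: [-0.001, 0.045, 0.999, 0.0]
contact_force: [0.0, 0.8, -3.4]
width: 0.0255
gripper_force: 50.3
  dF tool [ 0.1  0.8 -0.8] M [-0.05  0.    0.  ]
clock: 10.33
position: [0.5749, -0.1794, 0.2217]
ee_rot: [-0.0, 0.045, 0.999, 0.0]
contact_force: [0.3, -0.6, -4.3]
width: 0.0254
gripper_force: 50.3
  dF tool [-0.4 -0.6  0.1] M [-0.04  0.02 -0.04]
clock: 10.58
position: [0.5749, -0.1795, 0.2198]
ee_rot: [0.0, 0.045, 0.999, -0.0]
contact_force: [0.1, 1.4, -4.5]
width: 0.0256
gripper_force: 50.3
  dF tool [-0.   1.4  0.3] M [ 0.02 -0.   -0.03]
```

```bash
python3 -m pendant '[{"dx":0,"dy":0,"dz":0.0006,"rx":0,"ry":0,"rz":0,"hand":0.02},{"dx":0,"dy":0,"dz":0.0006,"rx":0,"ry":0,"rz":0,"hand":0.02}]' && python3 chk.py 4.2 2.5 && python3 -m pendant '[{"dx":0,"dy":0,"dz":0.0006,"rx":0,"ry":0,"rz":0,"hand":0.02},{"dx":0,"dy":0,"dz":0.0006,"rx":0,"ry":0,"rz":0,"hand":0.02}]' && python3 chk.py 4.2 2.5 && python3 -m pendant '[{"dx":0,"dy":0,"dz":0.0006,"rx":0,"ry":0,"rz":0,"hand":0.02},{"dx":0,"dy":0,"dz":0.0006,"rx":0,"ry":0,"rz":0,"hand":0.02}]' && python3 chk.py 4.2 2.5 && python3 -m pendant '[{"dx":0,"dy":0,"dz":0.0006,"rx":0,"ry":0,"rz":0,"hand":0.02},{"dx":0,"dy":0,"dz":0.0006,"rx":0,"ry":0,"rz":0,"hand":0.02}]' && python3 chk.py 4.2 2.5 && python3 -m pendant '[{"dx":0,"dy":0,"dz":0.0006,"rx":0,"ry":0,"rz":0,"hand":0.02},{"dx":0,"dy":0,"dz":0.0006,"rx":0,"ry":0,"rz":0,"hand":0.02}]' && python3 chk.py 4.2 2.5 && python3 -m pendant '[{"dx":0,"dy":0,"dz":0.0006,"rx":0,"ry":0,"rz":0,"hand":0.02},{"dx":0,"dy":0,"dz":0.0006,"rx":0,"ry":0,"rz":0,"hand":0.02}]' && python3 chk.py 4.2 2.5
```

```text
clock: 10.75
position: [0.575, -0.1795, 0.2185]
ee_rot: [0.0, 0.045, 0.999, 0.0]
contact_force: [0.2, -0.1, -5.3]
width: 0.0253
gripper_force: 50.3
  dF tool [-0.2 -0.1  1.1] M [-0.01  0.02  0.01]
clock: 10.92
position: [0.575, -0.1794, 0.2173]
ee_rot: [0.0, 0.045, 0.999, 0.0]
contact_force: [0.3, 0.4, -4.7]
width: 0.0257
gripper_force: 50.3
  dF tool [-0.2  0.5  0.5] M [-0.05  0.02  0.  ]
clock: 11.08
position: [0.5751, -0.1794, 0.216]
ee_rot: [0.0, 0.045, 0.999, 0.0]
contact_force: [0.2, 0.0, -3.7]
width: 0.0257
gripper_force: 50.3
  dF tool [-0.1  0.  -0.5] M [-0.04 -0.    0.01]
clock: 11.25
position: [0.5751, -0.1794, 0.2148]
ee_rot: [0.0, 0.045, 0.999, 0.0]
contact_force: [0.6, -0.4, -4.3]
width: 0.0254
gripper_force: 50.3
  dF tool [-0.6 -0.4  0.1] M [ 0.   -0.    0.06]
clock: 11.42
position: [0.5751, -0.1795, 0.2145]
ee_rot: [0.0, 0.045, 0.999, -0.0]
contact_force: [-1.0, 1.1, 3.1]
width: 0.0253
gripper_force: 51.1
  dF tool [ 1.1  1.  -7.3] M [0.05 0.21 0.05]
```

```bash
python3 -m pendant '[{"dx":0,"dy":0,"dz":-0.0012,"rx":0,"ry":0,"rz":0,"hand":0.02},{"dx":0,"dy":0,"dz":-0.0013,"rx":0,"ry":0,"rz":0,"hand":0.02},{"dx":-0.002,"dy":0,"dz":0,"rx":0,"ry":0,"rz":0,"hand":0.02},{"dx":-0.003,"dy":0,"dz":0,"rx":0,"ry":0,"rz":0,"hand":0.02},{"dx":-0.003,"dy":0,"dz":0,"rx":0,"ry":0,"rz":0,"hand":0.02},{"dx":-0.003,"dy":0,"dz":0,"rx":0,"ry":0,"rz":0,"hand":0.02},{"dx":-0.001,"dy":0,"dz":0,"rx":0,"ry":0,"rz":0,"hand":0.02},{"dx":-0.0007,"dy":0,"dz":0,"rx":0,"ry":0,"rz":0,"hand":0.02}]' && python3 chk.py 4.2 2.5 && python3 -m pendant '[{"dx":-0.0007,"dy":0,"dz":0,"rx":0,"ry":0,"rz":0,"hand":0.02},{"dx":-0.0007,"dy":0,"dz":0,"rx":0,"ry":0,"rz":0,"hand":0.02}]' && python3 chk.py 4.2 2.5 && python3 -m pendant '[{"dx":-0.0007,"dy":0,"dz":0,"rx":0,"ry":0,"rz":0,"hand":0.02},{"dx":-0.0007,"dy":0,"dz":0,"rx":0,"ry":0,"rz":0,"hand":0.02}]' && python3 chk.py 4.2 2.5 && python3 -m pendant '[{"dx":-0.0007,"dy":0,"dz":0,"rx":0,"ry":0,"rz":0,"hand":0.02},{"dx":-0.0007,"dy":0,"dz":0,"rx":0,"ry":0,"rz":0,"hand":0.02}]' && python3 chk.py 4.2 2.5 && python3 -m pendant '[{"dx":-0.0007,"dy":0,"dz":0,"rx":0,"ry":0,"rz":0,"hand":0.02},{"dx":-0.0007,"dy":0,"dz":0,"rx":0,"ry":0,"rz":0,"hand":0.02}]' && python3 chk.py 4.2 2.5 && python3 -m pendant '[{"dx":-0.0007,"dy":0,"dz":0,"rx":0,"ry":0,"rz":0,"hand":0.02},{"dx":-0.0007,"dy":0,"dz":0,"rx":0,"ry":0,"rz":0,"hand":0.02}]' && python3 chk.py 4.2 2.5 && python3 -m pendant '[{"dx":-0.0007,"dy":0,"dz":0,"rx":0,"ry":0,"rz":0,"hand":0.02},{"dx":-0.0007,"dy":0,"dz":0,"rx":0,"ry":0,"rz":0,"hand":0.02}]' && python3 chk.py 4.2 2.5
```

```text
clock: 12.08
position: [0.588, -0.1806, 0.2159]
ee_rot: [-0.0, 0.045, 0.999, 0.0]
contact_force: [0.7, 0.4, -4.5]
width: 0.0255
gripper_force: 50.3
  dF tool [-0.6  0.5  0.3] M [-0.03  0.04 -0.02]
clock: 12.25
position: [0.5891, -0.1807, 0.2161]
ee_rot: [-0.0, 0.045, 0.999, 0.0]
contact_force: [-0.3, 0.4, -3.7]
width: 0.0257
gripper_force: 50.3
  dF tool [ 0.3  0.4 -0.5] M [ 0.02 -0.03 -0.02]
clock: 12.42
position: [0.5905, -0.1809, 0.2162]
ee_rot: [0.0, 0.045, 0.999, 0.0]
contact_force: [0.0, -0.8, -4.3]
width: 0.0253
gripper_force: 50.3
  dF tool [-0.1 -0.8  0.1] M [ 0.02 -0.04  0.07]
clock: 12.58
position: [0.5919, -0.181, 0.2162]
ee_rot: [0.0, 0.045, 0.999, 0.0]
contact_force: [1.0, 0.8, -4.9]
width: 0.0257
gripper_force: 50.3
  dF tool [-0.9  0.8  0.7] M [-0.02  0.    0.04]
clock: 12.75
position: [0.5933, -0.1811, 0.2162]
ee_rot: [0.0, 0.045, 0.999, 0.0]
contact_force: [-0.9, -0.7, -4.3]
width: 0.0253
gripper_force: 50.3
  dF tool [ 0.9 -0.8  0.1] M [0.03 0.06 0.06]
clock: 12.92
position: [0.5948, -0.1813, 0.2162]
ee_rot: [0.0, 0.045, 0.999, 0.0]
contact_force: [-0.5, 0.2, -4.7]
width: 0.0252
gripper_force: 50.3
  dF tool [0.5 0.2 0.5] M [ 0.05 -0.   -0.  ]
clock: 13.08
position: [0.5961, -0.1814, 0.2162]
ee_rot: [0.0, 0.045, 0.999, 0.0]
contact_force: [0.3, 0.2, -4.4]
width: 0.0254
gripper_force: 50.3
  dF tool [-0.3  0.2  0.2] M [ 0.01 -0.02 -0.  ]
```

```bash
python3 -m pendant '[{"dx":-0.0006,"dy":0,"dz":0,"rx":0,"ry":0,"rz":0,"hand":0.02},{"dx":-0.0006,"dy":0,"dz":0,"rx":0,"ry":0,"rz":0,"hand":0.02}]' && python3 chk.py 4.2 2.5 && python3 -m pendant '[{"dx":-0.0006,"dy":0,"dz":0,"rx":0,"ry":0,"rz":0,"hand":0.02},{"dx":-0.0006,"dy":0,"dz":0,"rx":0,"ry":0,"rz":0,"hand":0.02}]' && python3 chk.py 4.2 2.5 && python3 -m pendant '[{"dx":-0.0006,"dy":0,"dz":0,"rx":0,"ry":0,"rz":0,"hand":0.02},{"dx":-0.0006,"dy":0,"dz":0,"rx":0,"ry":0,"rz":0,"hand":0.02}]' && python3 chk.py 4.2 2.5 && python3 -m pendant '[{"dx":-0.0006,"dy":0,"dz":0,"rx":0,"ry":0,"rz":0,"hand":0.02},{"dx":-0.0006,"dy":0,"dz":0,"rx":0,"ry":0,"rz":0,"hand":0.02}]' && python3 chk.py 4.2 2.5 && python3 -m pendant '[{"dx":-0.0006,"dy":0,"dz":0,"rx":0,"ry":0,"rz":0,"hand":0.02},{"dx":-0.0006,"dy":0,"dz":0,"rx":0,"ry":0,"rz":0,"hand":0.02}]' && python3 chk.py 4.2 2.5 && python3 -m pendant '[{"dx":-0.0006,"dy":0,"dz":0,"rx":0,"ry":0,"rz":0,"hand":0.02},{"dx":-0.0006,"dy":0,"dz":0,"rx":0,"ry":0,"rz":0,"hand":0.02}]' && python3 chk.py 4.2 2.5
```

```text
clock: 13.25
position: [0.5973, -0.1815, 0.2162]
ee_rot: [0.0, 0.045, 0.999, 0.0]
contact_force: [-0.5, -0.4, -4.8]
width: 0.0256
gripper_force: 50.3
  dF tool [ 0.5 -0.4  0.6] M [-0.03 -0.05 -0.04]
clock: 13.42
position: [0.5981, -0.1815, 0.2161]
ee_rot: [-0.001, 0.045, 0.999, 0.0]
contact_force: [-2.5, -0.5, -3.0]
width: 0.0255
gripper_force: 50.4
  dF tool [ 2.4 -0.7 -1.2] M [-0.01  0.22  0.01]
clock: 13.58
position: [0.5981, -0.1816, 0.2162]
ee_rot: [-0.002, 0.045, 0.999, 0.0]
contact_force: [-5.7, 0.1, -1.5]
width: 0.0256
gripper_force: 50.6
  dF tool [ 5.6 -0.5 -2.6] M [-0.03  0.84  0.02]
```

```bash
python3 -m pendant '[{"dx":0.0009,"dy":0,"dz":0,"rx":0,"ry":0,"rz":0,"hand":0.02},{"dx":0,"dy":0,"dz":0.0005,"rx":0,"ry":0,"rz":0,"hand":0.02},{"dx":0,"dy":0,"dz":0.0005,"rx":0,"ry":0,"rz":0,"hand":0.02}]' && python3 chk.py 4.2 3 && python3 -m pendant '[{"dx":0,"dy":0,"dz":0.0003,"rx":0,"ry":0,"rz":0,"hand":0.02},{"dx":0,"dy":0,"dz":0.0003,"rx":0,"ry":0,"rz":0,"hand":0.02}]' && python3 chk.py 4.2 3 && python3 -m pendant '[{"dx":0,"dy":0,"dz":0.0003,"rx":0,"ry":0,"rz":0,"hand":0.02},{"dx":0,"dy":0,"dz":0.0003,"rx":0,"ry":0,"rz":0,"hand":0.02}]' && python3 chk.py 4.2 3.5 && python3 -m pendant '[{"dx":0,"dy":0,"dz":0.0003,"rx":0,"ry":0,"rz":0,"hand":0.02},{"dx":0,"dy":0,"dz":0,"rx":0,"ry":0,"rz":0,"hand":0.02}]' && python3 chk.py 4.2 3.5&& python3 -m pendant '[{"dx":0,"dy":0,"dz":0.0003,"rx":0,"ry":0,"rz":0,"hand":0.02},{"dx":0,"dy":0,"dz":0,"rx":0,"ry":0,"rz":0,"hand":0.02}]' && python3 chk.py 4.2 3.5
```

```text
clock: 13.83
position: [0.5981, -0.1815, 0.2152]
ee_rot: [-0.001, 0.045, 0.999, 0.0]
contact_force: [-5.1, 1.0, -2.1]
width: 0.026
gripper_force: 50.6
  dF tool [ 5.1  0.5 -2.1] M [0.1  0.65 0.06]
```

```bash
python3 -m pendant '[{"dx":0.0005,"dy":0,"dz":0,"rx":0,"ry":0,"rz":0,"hand":0.02},{"dx":0,"dy":0,"dz":0.0004,"rx":0,"ry":0,"rz":0,"hand":0.02}]'; python3 chk.py 4.2 4.5 && python3 -m pendant '[{"dx":0,"dy":0,"dz":0.0003,"rx":0,"ry":0,"rz":0,"hand":0.02},{"dx":0,"dy":0,"dz":0,"rx":0,"ry":0,"rz":0,"hand":0.02}]' && python3 chk.py 4.2 3.7 && python3 -m pendant '[{"dx":0,"dy":0,"dz":0.0003,"rx":0,"ry":0,"rz":0,"hand":0.02},{"dx":0,"dy":0,"dz":0,"rx":0,"ry":0,"rz":0,"hand":0.02}]' && python3 chk.py 4.2 3.7
```

```text
clock: 14.0
position: [0.5981, -0.1815, 0.2148]
ee_rot: [-0.0, 0.045, 0.999, 0.0]
contact_force: [-4.3, 0.9, -2.5]
width: 0.0255
gripper_force: 50.6
  dF tool [ 4.4  0.5 -1.7] M [0.15 0.51 0.02]
clock: 14.17
position: [0.5981, -0.1815, 0.2146]
ee_rot: [-0.0, 0.045, 0.999, 0.0]
contact_force: [-3.7, -0.1, -0.8]
width: 0.0257
gripper_force: 50.7
  dF tool [ 3.7 -0.4 -3.4] M [0.11 0.56 0.02]
clock: 14.33
position: [0.5981, -0.1815, 0.2146]
ee_rot: [0.0, 0.045, 0.999, 0.0]
contact_force: [-5.0, 1.6, 0.9]
width: 0.0254
gripper_force: 50.9
  dF tool [ 5.1  1.1 -5.1] M [0.11 0.7  0.09]
```

```bash
python3 -m pendant '[{"dx":0.0003,"dy":0,"dz":0,"rx":0,"ry":0,"rz":0,"hand":0.02},{"dx":0,"dy":0,"dz":0,"rx":0,"ry":0,"rz":0,"hand":0.027},{"dx":0,"dy":0,"dz":0,"rx":0,"ry":0,"rz":0,"hand":0.03},{"dx":0,"dy":0,"dz":0,"rx":0,"ry":0,"rz":0,"hand":0.04},{"dx":0,"dy":0,"dz":0,"rx":0,"ry":0,"rz":0,"hand":0.055},{"dx":0,"dy":0,"dz":0,"rx":0,"ry":0,"rz":0,"hand":0.055},{"dx":0,"dy":0,"dz":0,"rx":0,"ry":0,"rz":0,"hand":0.055}]'; python3 chk.py 0 2.5 && python3 -m pendant '[{"dx":0,"dy":0,"dz":-0.005,"rx":0,"ry":0,"rz":0,"hand":0.055},{"dx":0,"dy":0,"dz":-0.015,"rx":0,"ry":0,"rz":0,"hand":0.055},{"dx":0,"dy":0,"dz":-0.03,"rx":0,"ry":0,"rz":0,"hand":0.055},{"dx":0,"dy":0,"dz":-0.03,"rx":0,"ry":0,"rz":0,"hand":0.055},{"dx":0.01,"dy":0,"dz":-0.02,"rx":0,"ry":0,"rz":0,"hand":0.055},{"dx":0.03,"dy":0,"dz":0,"rx":0,"ry":0,"rz":0,"hand":0.055},{"dx":0,"dy":0,"dz":0,"rx":0,"ry":0,"rz":0,"hand":0.085},{"dx":0,"dy":0,"dz":0,"rx":0,"ry":0,"rz":0,"hand":0.085}]'
python3 - <<'E'
from h import *
import pickle
exec(open('st.py').read())
w=cam('wrist');pickle.dump(w,open('w7.pkl','wb'))
im=w[0]['frame'][:,:,::-1]
c=cv2.convertScaleAbs(im,alpha=1.3)
cv2.imwrite('pics/w7.png',cv2.resize(c,(800,600),interpolation=cv2.INTER_CUBIC))
E
```

```text
clock: 14.92
position: [0.5983, -0.1817, 0.2143]
ee_rot: [0.0, 0.045, 0.999, -0.0]
contact_force: [-0.5, -0.2, -1.2]
width: 0.055
gripper_force: 0.0
  dF tool [ 0.5 -0.2  1.2] M [ 0.05 -0.03  0.04]
clock: 15.58
position: [0.5574, -0.1777, 0.3154]
ee_rot: [0.001, 0.046, 0.999, -0.0]
contact_force: [0.9, -0.8, 0.0]
width: 0.0772
gripper_force: 0.0
[ 0.557377   -0.17774803  0.31536531] yaw -5.22 tilt [ 0.0016 -0.0005] [ 0.87 -0.83  0.04] [-0.01 -0.09  0.02] 0.07719846525709151 0.0 15.5833
```

View pics/w7.png

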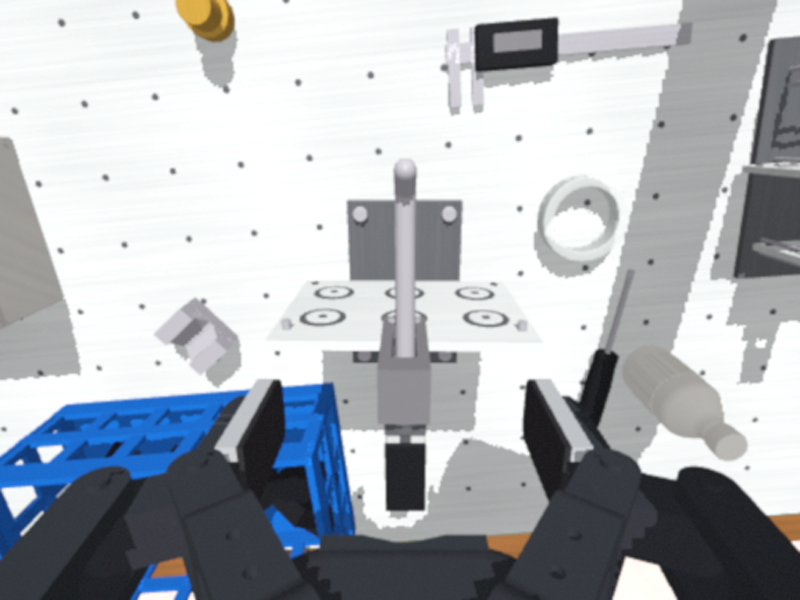

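Large jig hangs square and home at (404,370), its grip touching the collar and bystanders undisturbed. Now the medium one.

```bash
python3 -m pendant '[{"dx":0,"dy":0,"dz":0,"rx":0,"ry":0,"rz":-5.2,"hand":0.085},{"dx":0.0025,"dy":0.0378,"dz":0,"rx":0,"ry":0,"rz":0,"hand":0.085},{"dx":0.0025,"dy":0.0378,"dz":0,"rx":0,"ry":0,"rz":0,"hand":0.085},{"dx":0.0025,"dy":0.0378,"dz":0,"rx":0,"ry":0,"rz":0,"hand":0.085},{"dx":0.0025,"dy":0.0378,"dz":0,"rx":0,"ry":0,"rz":0,"hand":0.085},{"dx":0.0025,"dy":0.0378,"dz":0,"rx":0,"ry":0,"rz":0,"hand":0.085},{"dx":0.0025,"dy":0.0378,"dz":0,"rx":0,"ry":0,"rz":0,"hand":0.085},{"dx":0.0025,"dy":0.0378,"dz":0,"rx":0,"ry":0,"rz":0,"hand":0.085},{"dx":0.0025,"dy":0.0378,"dz":0,"rx":0,"ry":0,"rz":0,"hand":0.085},{"dx":0.0025,"dy":0.0378,"dz":0,"rx":0,"ry":0,"rz":0,"hand":0.085},{"dx":0.0025,"dy":0.0378,"dz":0,"rx":0,"ry":0,"rz":0,"hand":0.085},{"dx":0,"dy":0,"dz":0,"rx":0,"ry":0,"rz":0,"hand":0.085}]'; python3 -m pendant '[{"dx":0,"dy":0,"dz":0,"rx":0,"ry":0,"rz":0,"hand":0.085},{"dx":0,"dy":0,"dz":0,"rx":0,"ry":0,"rz":0,"hand":0.085}]' >/dev/null; python3 st.py
```

```text
clock: 16.63
position: [0.5329, 0.2073, 0.3133]
ee_rot: [-0.001, -0.003, 1.0, 0.003]
contact_force: [0.1, 0.0, 0.2]
width: 0.0852
gripper_force: 0.0
[0.53358561 0.20010394 0.31353723] yaw 0.05 tilt [-0.0006 -0.001 ] [ 0.02 -0.27 -0.13] [-0.02 -0.    0.02] 0.08490193152371343 0.0 16.8
```

```bash
python3 -m pendant '[{"dx":0.0013,"dy":0,"dz":0.035,"rx":0,"ry":0,"rz":0,"hand":0.085},{"dx":0,"dy":0,"dz":0.035,"rx":0,"ry":0,"rz":0,"hand":0.085},{"dx":0,"dy":0,"dz":0.035,"rx":0,"ry":0,"rz":0,"hand":0.085},{"dx":0,"dy":0,"dz":0.035,"rx":0,"ry":0,"rz":0,"hand":0.085},{"dx":0,"dy":0,"dz":0.025,"rx":0,"ry":0,"rz":0,"hand":0.085},{"dx":0,"dy":0,"dz":0.015,"rx":0,"ry":0,"rz":0,"hand":0.085},{"dx":0,"dy":0,"dz":0.0055,"rx":0,"ry":0,"rz":0,"hand":0.085},{"dx":0,"dy":0,"dz":0,"rx":0,"ry":0,"rz":0,"hand":0.085}]' && python3 chk.py 0 2.5 &&
python3 -m pendant '[{"dx":0,"dy":0,"dz":0,"rx":0,"ry":0,"rz":0,"hand":0.04},{"dx":0,"dy":0,"dz":0,"rx":0,"ry":0,"rz":0,"hand":0.03},{"dx":0,"dy":0,"dz":0,"rx":0,"ry":0,"rz":0,"hand":0.02},{"dx":0,"dy":0,"dz":0,"rx":0,"ry":0,"rz":0,"hand":0.02},{"dx":0,"dy":0,"dz":0,"rx":0,"ry":0,"rz":0,"hand":0.02},{"dx":0,"dy":0,"dz":0,"rx":0,"ry":0,"rz":0,"hand":0.02}]' 50
python3 st.py
```

```text
clock: 17.47
position: [0.5315, 0.1984, 0.1272]
ee_rot: [-0.002, 0.001, 1.0, -0.001]
contact_force: [-0.3, -0.1, 1.5]
width: 0.0848
gripper_force: 0.0
  dF tool [ 0.3 -0.2 -1.5] M [ 0.02 -0.02 -0.  ]
clock: 17.97
position: [0.5323, 0.2004, 0.1297]
ee_rot: [0.001, -0.0, 1.0, 0.0]
contact_force: [-0.6, 1.4, 2.3]
width: 0.0255
gripper_force: 52.6
[0.53233766 0.20044654 0.12967609] yaw 0.01 tilt [0.0019 0.0008] [-0.58  1.35  2.32] [-0.03  0.03 -0.03] 0.02554855202450648 52.63550877571106 17.9667
```

```bash
python3 -m pendant '[{"dx":0,"dy":0,"dz":-0.005,"rx":0,"ry":0,"rz":0,"hand":0.02},{"dx":0,"dy":0,"dz":-0.012,"rx":0,"ry":0,"rz":0,"hand":0.02},{"dx":0,"dy":0,"dz":-0.02,"rx":0,"ry":0,"rz":0,"hand":0.02},{"dx":0,"dy":0,"dz":-0.03,"rx":0,"ry":0,"rz":0,"hand":0.02},{"dx":0,"dy":0,"dz":-0.025,"rx":0,"ry":0,"rz":0,"hand":0.02},{"dx":0,"dy":0,"dz":-0.0155,"rx":0,"ry":0,"rz":0,"hand":0.02},{"dx":0,"dy":0,"dz":0,"rx":0,"ry":0,"rz":0,"hand":0.02},{"dx":0,"dy":0,"dz":0,"rx":0,"ry":0,"rz":0,"hand":0.02}]' && python3 chk.py 2.75 2.5 && python3 -m pendant '[{"dx":0.005,"dy":-0.012,"dz":0,"rx":0,"ry":0,"rz":0,"hand":0.02},{"dx":0.01,"dy":-0.025,"dz":0,"rx":0,"ry":0,"rz":0,"hand":0.02},{"dx":0.012,"dy":-0.036,"dz":0,"rx":0,"ry":0,"rz":0,"hand":0.02},{"dx":0.012,"dy":-0.036,"dz":0,"rx":0,"ry":0,"rz":0,"hand":0.02},{"dx":0.012,"dy":-0.036,"dz":0,"rx":0,"ry":0,"rz":0,"hand":0.02},{"dx":0.012,"dy":-0.036,"dz":0,"rx":0,"ry":0,"rz":0,"hand":0.02},{"dx":0.012,"dy":-0.036,"dz":0,"rx":0,"ry":0,"rz":0,"hand":0.02},{"dx":0.008,"dy":-0.036,"dz":0,"rx":0,"ry":0,"rz":0,"hand":0.02},{"dx":0.0045,"dy":-0.036,"dz":0,"rx":0,"ry":0,"rz":0,"hand":0.02},{"dx":0,"dy":-0.036,"dz":0,"rx":0,"ry":0,"rz":0,"hand":0.02},{"dx":0,"dy":-0.025,"dz":0,"rx":0,"ry":0,"rz":0,"hand":0.02},{"dx":0,"dy":-0.0168,"dz":0,"rx":0,"ry":0,"rz":0,"hand":0.02}]'
python3 -m pendant '[{"dx":0,"dy":0,"dz":0,"rx":0,"ry":0,"rz":2.6,"hand":0.02},{"dx":0,"dy":0,"dz":0,"rx":0,"ry":0,"rz":2.55,"hand":0.02},{"dx":0,"dy":0,"dz":0,"rx":0,"ry":0,"rz":0,"hand":0.02},{"dx":0,"dy":0,"dz":0,"rx":0,"ry":0,"rz":0,"hand":0.02},{"dx":0,"dy":0,"dz":0,"rx":0,"ry":0,"rz":0,"hand":0.02}]'; python3 st.py
```

```text
clock: 18.63
position: [0.5317, 0.2001, 0.2364]
ee_rot: [0.0, -0.0, 1.0, 0.0]
contact_force: [-0.7, 0.0, -2.0]
width: 0.0252
gripper_force: 52.1
  dF tool [ 0.7  0.  -0.8] M [0.   0.02 0.  ]
clock: 19.63
position: [0.4421, -0.1694, 0.2342]
ee_rot: [-0.002, 0.001, 1.0, 0.0]
contact_force: [0.1, 0.3, -2.6]
width: 0.0252
gripper_force: 52.0
clock: 20.05
position: [0.4434, -0.1664, 0.2352]
ee_rot: [-0.001, 0.044, 0.999, 0.0]
contact_force: [0.0, 0.2, -2.9]
width: 0.0256
gripper_force: 52.0
[ 0.44337373 -0.16639391  0.23519107] yaw -5.09 tilt [-0.0021  0.001 ] [ 0.03  0.22 -2.9 ] [-0.02 -0.03 -0.05] 0.025605068251880154 51.95039749145508 20.05
```

```bash
python3 -m pendant '[{"dx":-0.01,"dy":-0.0002,"dz":-0.0005,"rx":0,"ry":0,"rz":0,"hand":0.02},{"dx":-0.01,"dy":0,"dz":0,"rx":0,"ry":0,"rz":0,"hand":0.02},{"dx":-0.005,"dy":0,"dz":0,"rx":0,"ry":0,"rz":0,"hand":0.02},{"dx":0,"dy":0,"dz":0,"rx":0,"ry":0,"rz":0,"hand":0.02},{"dx":0,"dy":0,"dz":0,"rx":0,"ry":0,"rz":0,"hand":0.02}]' 
python3 st.py
python3 - <<'E'
from h import *
import pickle
w=cam('wrist');a=w[0]['frame'];b=pickle.load(open('w5.pkl','rb'))[0]['frame']
pickle.dump(w,open('w8.pkl','wb'))
cv2.imwrite('pics/w8.png',cv2.resize(cv2.convertScaleAbs(a[150:384,130:380,::-1],alpha=1.5),(600,562)))
E
```

```text
clock: 20.47
position: [0.4697, -0.169, 0.2365]
ee_rot: [-0.0, 0.044, 0.999, 0.0]
contact_force: [-0.7, -0.1, -2.6]
width: 0.0253
gripper_force: 52.1
[ 0.46969195 -0.1690248   0.23645102] yaw -5.09 tilt [-0.0006  0.0003] [-0.69 -0.12 -2.58] [-0.03 -0.03 -0.  ] 0.025296462681467312 52.06093668937683 20.4667
```

```bash
python3 -m pendant '[{"dx":0,"dy":-0.0006,"dz":0,"rx":0,"ry":0,"rz":0,"hand":0.02},{"dx":-0.001,"dy":0,"dz":0,"rx":0,"ry":0,"rz":0,"hand":0.02},{"dx":-0.001,"dy":0,"dz":0,"rx":0,"ry":0,"rz":0,"hand":0.02},{"dx":-0.001,"dy":0,"dz":0,"rx":0,"ry":0,"rz":0,"hand":0.02},{"dx":-0.001,"dy":0,"dz":0,"rx":0,"ry":0,"rz":0,"hand":0.02},{"dx":-0.001,"dy":0,"dz":0,"rx":0,"ry":0,"rz":0,"hand":0.02},{"dx":-0.001,"dy":0,"dz":0,"rx":0,"ry":0,"rz":0,"hand":0.02}]' && python3 chk.py 2.75 2.5 && python3 -m pendant '[{"dx":-0.004,"dy":0,"dz":0,"rx":0,"ry":0,"rz":0,"hand":0.02},{"dx":-0.004,"dy":0,"dz":0,"rx":0,"ry":0,"rz":0,"hand":0.02},{"dx":-0.004,"dy":0,"dz":0,"rx":0,"ry":0,"rz":0,"hand":0.02},{"dx":-0.004,"dy":0,"dz":0,"rx":0,"ry":0,"rz":0,"hand":0.02},{"dx":-0.004,"dy":0,"dz":0,"rx":0,"ry":0,"rz":0,"hand":0.02}]' && python3 chk.py 2.75 2.5 && python3 -m pendant '[{"dx":-0.004,"dy":0,"dz":0,"rx":0,"ry":0,"rz":0,"hand":0.02},{"dx":-0.004,"dy":0,"dz":0,"rx":0,"ry":0,"rz":0,"hand":0.02},{"dx":-0.004,"dy":0,"dz":0,"rx":0,"ry":0,"rz":0,"hand":0.02},{"dx":-0.004,"dy":0,"dz":0,"rx":0,"ry":0,"rz":0,"hand":0.02},{"dx":-0.004,"dy":0,"dz":0,"rx":0,"ry":0,"rz":0,"hand":0.02},{"dx":-0.003,"dy":0,"dz":0,"rx":0,"ry":0,"rz":0,"hand":0.02}]' && python3 chk.py 2.75 2.5 && python3 -m pendant '[{"dx":-0.004,"dy":0,"dz":0.002,"rx":0,"ry":0,"rz":0,"hand":0.02},{"dx":-0.004,"dy":0,"dz":0.005,"rx":0,"ry":0,"rz":0,"hand":0.02},{"dx":-0.004,"dy":0,"dz":0.005,"rx":0,"ry":0,"rz":0,"hand":0.02},{"dx":-0.004,"dy":0,"dz":0.003,"rx":0,"ry":0,"rz":0,"hand":0.02},{"dx":-0.003,"dy":0,"dz":0.002,"rx":0,"ry":0,"rz":0,"hand":0.02},{"dx":0,"dy":0,"dz":0,"rx":0,"ry":0,"rz":0,"hand":0.02}]' && python3 chk.py 2.75 2.5
```

```text
clock: 21.1
position: [0.4752, -0.1703, 0.2367]
ee_rot: [0.0, 0.045, 0.999, 0.0]
contact_force: [-0.5, 1.1, -2.9]
width: 0.0257
gripper_force: 52.1
  dF tool [0.6 1.  0.1] M [-0.   -0.01  0.03]
clock: 21.52
position: [0.4956, -0.1722, 0.2366]
ee_rot: [0.0, 0.045, 0.999, 0.0]
contact_force: [0.1, 0.6, -3.4]
width: 0.0256
gripper_force: 52.1
  dF tool [-0.1  0.6  0.7] M [-0.03  0.02 -0.06]
clock: 22.02
position: [0.5185, -0.1742, 0.2366]
ee_rot: [0.0, 0.045, 0.999, 0.0]
contact_force: [0.2, 0.2, -2.1]
width: 0.0256
gripper_force: 52.1
  dF tool [-0.1  0.2 -0.6] M [-0.05 -0.08 -0.01]
clock: 22.52
position: [0.5372, -0.1758, 0.2187]
ee_rot: [-0.0, 0.045, 0.999, 0.0]
contact_force: [1.2, 0.7, -3.3]
width: 0.0251
gripper_force: 52.0
  dF tool [-1.1  0.8  0.5] M [ 0.02 -0.05  0.02]
```

```bash
python3 -m pendant '[{"dx":-0.003,"dy":0,"dz":0.0006,"rx":0,"ry":0,"rz":0,"hand":0.02},{"dx":-0.004,"dy":0,"dz":0.0006,"rx":0,"ry":0,"rz":0,"hand":0.02},{"dx":-0.004,"dy":0,"dz":0.0006,"rx":0,"ry":0,"rz":0,"hand":0.02},{"dx":-0.004,"dy":0,"dz":0,"rx":0,"ry":0,"rz":0,"hand":0.02},{"dx":-0.004,"dy":0,"dz":0,"rx":0,"ry":0,"rz":0,"hand":0.02},{"dx":-0.003,"dy":0,"dz":0,"rx":0,"ry":0,"rz":0,"hand":0.02},{"dx":-0.001,"dy":0,"dz":0,"rx":0,"ry":0,"rz":0,"hand":0.02}]' && python3 chk.py 2.75 2.5 && python3 -m pendant '[{"dx":-0.0007,"dy":0,"dz":0,"rx":0,"ry":0,"rz":0,"hand":0.02},{"dx":-0.0007,"dy":0,"dz":0,"rx":0,"ry":0,"rz":0,"hand":0.02}]' && python3 chk.py 2.75 2.5 && python3 -m pendant '[{"dx":-0.0007,"dy":0,"dz":0,"rx":0,"ry":0,"rz":0,"hand":0.02},{"dx":-0.0007,"dy":0,"dz":0,"rx":0,"ry":0,"rz":0,"hand":0.02}]' && python3 chk.py 2.75 2.5 && python3 -m pendant '[{"dx":-0.0007,"dy":0,"dz":0,"rx":0,"ry":0,"rz":0,"hand":0.02},{"dx":-0.0007,"dy":0,"dz":0,"rx":0,"ry":0,"rz":0,"hand":0.02}]' && python3 chk.py 2.75 2.5 && python3 -m pendant '[{"dx":-0.0006,"dy":0,"dz":0,"rx":0,"ry":0,"rz":0,"hand":0.02},{"dx":-0.0006,"dy":0,"dz":0,"rx":0,"ry":0,"rz":0,"hand":0.02}]' && python3 chk.py 2.75 2.5 && python3 -m pendant '[{"dx":-0.0006,"dy":0,"dz":0,"rx":0,"ry":0,"rz":0,"hand":0.02},{"dx":-0.0006,"dy":0,"dz":0,"rx":0,"ry":0,"rz":0,"hand":0.02}]' && python3 chk.py 2.75 2.5 && python3 -m pendant '[{"dx":-0.0006,"dy":0,"dz":0,"rx":0,"ry":0,"rz":0,"hand":0.02},{"dx":-0.0006,"dy":0,"dz":0,"rx":0,"ry":0,"rz":0,"hand":0.02}]' && python3 chk.py 2.75 2.5 && python3 -m pendant '[{"dx":-0.0006,"dy":0,"dz":0,"rx":0,"ry":0,"rz":0,"hand":0.02},{"dx":-0.0006,"dy":0,"dz":0,"rx":0,"ry":0,"rz":0,"hand":0.02}]' && python3 chk.py 2.75 2.5
```

```text
clock: 23.1
position: [0.5605, -0.178, 0.2179]
ee_rot: [0.0, 0.045, 0.999, -0.0]
contact_force: [0.4, 0.1, -2.7]
width: 0.0254
gripper_force: 52.0
  dF tool [-0.4  0.1 -0. ] M [-0.01 -0.02  0.05]
clock: 23.27
position: [0.5611, -0.178, 0.2178]
ee_rot: [-0.0, 0.045, 0.999, 0.0]
contact_force: [0.2, -0.6, -2.6]
width: 0.0255
gripper_force: 52.0
  dF tool [-0.2 -0.6 -0.1] M [-0.04 -0.02 -0.05]
clock: 23.43
position: [0.5625, -0.1782, 0.218]
ee_rot: [0.0, 0.045, 0.999, 0.0]
contact_force: [-0.2, 0.1, -2.5]
width: 0.0254
gripper_force: 52.0
  dF tool [ 0.2  0.1 -0.2] M [0.01 0.   0.01]
clock: 23.6
position: [0.564, -0.1783, 0.2179]
ee_rot: [0.0, 0.045, 0.999, 0.0]
contact_force: [-0.7, 0.3, -2.7]
width: 0.0256
gripper_force: 52.0
  dF tool [ 0.7  0.2 -0. ] M [-0.06 -0.01 -0.02]
clock: 23.77
position: [0.5652, -0.1784, 0.2179]
ee_rot: [0.0, 0.045, 0.999, 0.0]
contact_force: [0.1, -0.8, -2.7]
width: 0.0258
gripper_force: 52.0
  dF tool [-0.1 -0.8 -0. ] M [-0.03  0.01 -0.01]
clock: 23.93
position: [0.5664, -0.1785, 0.2179]
ee_rot: [0.0, 0.045, 0.999, 0.0]
contact_force: [-0.5, -0.5, -2.7]
width: 0.0258
gripper_force: 52.0
  dF tool [ 0.4 -0.6 -0.1] M [0.01 0.01 0.  ]
clock: 24.1
position: [0.5665, -0.1785, 0.2178]
ee_rot: [-0.001, 0.045, 0.999, 0.0]
contact_force: [-5.1, 0.7, -1.3]
width: 0.0255
gripper_force: 52.2
  dF tool [ 5.1  0.2 -1.4] M [ 0.05  0.51 -0.03]
```

```bash
python3 -m pendant '[{"dx":0.0005,"dy":0,"dz":0.0003,"rx":0,"ry":0,"rz":0,"hand":0.02},{"dx":0,"dy":0,"dz":0.0006,"rx":0,"ry":0,"rz":0,"hand":0.02},{"dx":0,"dy":0,"dz":0.0006,"rx":0,"ry":0,"rz":0,"hand":0.02}]' && python3 chk.py 2.75 4 && python3 -m pendant '[{"dx":0,"dy":0,"dz":0.0005,"rx":0,"ry":0,"rz":0,"hand":0.02},{"dx":0,"dy":0,"dz":0,"rx":0,"ry":0,"rz":0,"hand":0.02}]' && python3 chk.py 2.75 4 && python3 -m pendant '[{"dx":0,"dy":0,"dz":0.0004,"rx":0,"ry":0,"rz":0,"hand":0.02},{"dx":0,"dy":0,"dz":0,"rx":0,"ry":0,"rz":0,"hand":0.02}]' && python3 chk.py 2.75 4 && python3 -m pendant '[{"dx":0,"dy":0,"dz":0.0004,"rx":0,"ry":0,"rz":0,"hand":0.02},{"dx":0,"dy":0,"dz":0,"rx":0,"ry":0,"rz":0,"hand":0.02}]' && python3 chk.py 2.75 4 && python3 -m pendant '[{"dx":0,"dy":0,"dz":0.0004,"rx":0,"ry":0,"rz":0,"hand":0.02},{"dx":0,"dy":0,"dz":0,"rx":0,"ry":0,"rz":0,"hand":0.02}]' && python3 chk.py 2.75 4
```

```text
clock: 24.35
position: [0.5666, -0.1785, 0.2164]
ee_rot: [-0.0, 0.045, 0.999, 0.0]
contact_force: [-2.2, -0.3, 0.4]
width: 0.0254
gripper_force: 52.2
  dF tool [ 2.1 -0.5 -3.1] M [ 0.06  0.4  -0.01]
clock: 24.52
position: [0.5666, -0.1785, 0.2157]
ee_rot: [-0.0, 0.045, 0.999, 0.0]
contact_force: [-3.5, 0.1, -0.7]
width: 0.0257
gripper_force: 52.2
  dF tool [ 3.5 -0.2 -2. ] M [0.05 0.43 0.  ]
clock: 24.68
position: [0.5665, -0.1785, 0.2154]
ee_rot: [-0.001, 0.045, 0.999, 0.0]
contact_force: [-4.3, -0.2, -0.4]
width: 0.0254
gripper_force: 52.2
  dF tool [ 4.3 -0.6 -2.4] M [0.06 0.59 0.03]
```

```bash
python3 -m pendant '[{"dx":0.0004,"dy":0,"dz":0.0003,"rx":0,"ry":0,"rz":0,"hand":0.02},{"dx":0,"dy":0,"dz":0,"rx":0,"ry":0,"rz":0,"hand":0.02}]' && python3 chk.py 2.75 4 && python3 -m pendant '[{"dx":0,"dy":0,"dz":0.0003,"rx":0,"ry":0,"rz":0,"hand":0.02},{"dx":0,"dy":0,"dz":0,"rx":0,"ry":0,"rz":0,"hand":0.02}]' && python3 chk.py 2.75 4 && python3 -m pendant '[{"dx":0,"dy":0,"dz":0.0003,"rx":0,"ry":0,"rz":0,"hand":0.02},{"dx":0,"dy":0,"dz":0,"rx":0,"ry":0,"rz":0,"hand":0.02}]' && python3 chk.py 2.75 4 && python3 -m pendant '[{"dx":0,"dy":0,"dz":0.0003,"rx":0,"ry":0,"rz":0,"hand":0.02},{"dx":0,"dy":0,"dz":0,"rx":0,"ry":0,"rz":0,"hand":0.02}]' && python3 chk.py 2.75 4
```

```text
clock: 24.85
position: [0.5666, -0.1785, 0.2154]
ee_rot: [0.0, 0.045, 0.999, 0.0]
contact_force: [-5.2, 0.6, 0.9]
width: 0.0255
gripper_force: 52.3
  dF tool [ 5.2  0.2 -3.6] M [0.06 0.59 0.03]
```

```bash
python3 -m pendant '[{"dx":0.0004,"dy":0,"dz":0.0003,"rx":0,"ry":0,"rz":0,"hand":0.02},{"dx":0,"dy":0,"dz":0,"rx":0,"ry":0,"rz":0,"hand":0.02}]' ; python3 chk.py 2.75 4; python3 -m pendant '[{"dx":0,"dy":0,"dz":0,"rx":0,"ry":0,"rz":0,"hand":0.02}]' ; python3 chk.py 2.75 4 
```

```text
clock: 25.02
position: [0.5666, -0.1785, 0.2153]
ee_rot: [0.001, 0.045, 0.999, -0.0]
contact_force: [-3.1, 0.6, 2.4]
width: 0.0252
gripper_force: 52.4
  dF tool [ 3.1  0.3 -5.2] M [0.11 0.45 0.03]
clock: 25.1
position: [0.5666, -0.1785, 0.2153]
ee_rot: [0.001, 0.045, 0.999, -0.0]
contact_force: [-3.4, 0.3, 3.2]
width: 0.0255
gripper_force: 52.4
  dF tool [ 3.4  0.  -5.9] M [0.16 0.46 0.01]
```

```bash
python3 -m pendant '[{"dx":0,"dy":0,"dz":0,"rx":0,"ry":0,"rz":0,"hand":0.027},{"dx":0,"dy":0,"dz":0,"rx":0,"ry":0,"rz":0,"hand":0.03},{"dx":0,"dy":0,"dz":0,"rx":0,"ry":0,"rz":0,"hand":0.04},{"dx":0,"dy":0,"dz":0,"rx":0,"ry":0,"rz":0,"hand":0.055},{"dx":0,"dy":0,"dz":0,"rx":0,"ry":0,"rz":0,"hand":0.055},{"dx":0,"dy":0,"dz":0,"rx":0,"ry":0,"rz":0,"hand":0.055}]'; python3 chk.py 0 2.5 && python3 -m pendant '[{"dx":0,"dy":0,"dz":-0.005,"rx":0,"ry":0,"rz":0,"hand":0.055},{"dx":0,"dy":0,"dz":-0.015,"rx":0,"ry":0,"rz":0,"hand":0.055},{"dx":0,"dy":0,"dz":-0.03,"rx":0,"ry":0,"rz":0,"hand":0.055},{"dx":0,"dy":0,"dz":-0.03,"rx":0,"ry":0,"rz":0,"hand":0.055},{"dx":0,"dy":0,"dz":-0.02,"rx":0,"ry":0,"rz":0,"hand":0.055},{"dx":0,"dy":0,"dz":0,"rx":0,"ry":0,"rz":-5.15,"hand":0.055}]' && python3 -m pendant '[{"dx":-0.004,"dy":0.0379,"dz":0,"rx":0,"ry":0,"rz":0,"hand":0.085},{"dx":-0.004,"dy":0.0379,"dz":0,"rx":0,"ry":0,"rz":0,"hand":0.085},{"dx":-0.004,"dy":0.0379,"dz":0,"rx":0,"ry":0,"rz":0,"hand":0.085},{"dx":-0.004,"dy":0.0379,"dz":0,"rx":0,"ry":0,"rz":0,"hand":0.085},{"dx":-0.004,"dy":0.0379,"dz":0,"rx":0,"ry":0,"rz":0,"hand":0.085},{"dx":-0.004,"dy":0.0379,"dz":0,"rx":0,"ry":0,"rz":0,"hand":0.085},{"dx":-0.004,"dy":0.0379,"dz":0,"rx":0,"ry":0,"rz":0,"hand":0.085},{"dx":-0.004,"dy":0.0379,"dz":0,"rx":0,"ry":0,"rz":0,"hand":0.085},{"dx":-0.004,"dy":0.0379,"dz":0,"rx":0,"ry":0,"rz":0,"hand":0.085},{"dx":-0.004,"dy":0.0379,"dz":0,"rx":0,"ry":0,"rz":0,"hand":0.085}]'; python3 -m pendant '[{"dx":0,"dy":0,"dz":0,"rx":0,"ry":0,"rz":0,"hand":0.085},{"dx":0,"dy":0,"dz":0,"rx":0,"ry":0,"rz":0,"hand":0.085},{"dx":0,"dy":0,"dz":0,"rx":0,"ry":0,"rz":0,"hand":0.085}]' >/dev/null; python3 st.py
```

```text
clock: 25.6
position: [0.5665, -0.1786, 0.2148]
ee_rot: [0.0, 0.045, 0.999, 0.0]
contact_force: [-0.1, 0.4, 0.3]
width: 0.0551
gripper_force: 0.0
  dF tool [ 0.1  0.4 -0.3] M [-0.01  0.02  0.01]
clock: 26.1
position: [0.5685, -0.1794, 0.3208]
ee_rot: [0.005, -0.001, 1.0, -0.002]
contact_force: [1.1, 0.6, 0.5]
width: 0.0551
gripper_force: 0.0
clock: 26.93
position: [0.6062, 0.2024, 0.3155]
ee_rot: [0.0, -0.0, 1.0, 0.0]
contact_force: [0.2, 0.2, 0.2]
width: 0.0851
gripper_force: 0.0
[0.60617194 0.20018811 0.31496079] yaw 0.03 tilt [-0.    -0.001] [ 0.26 -0.31 -0.71] [-0.09 -0.   -0.03] 0.08497397185603014 0.0 27.1833
```

```bash
python3 -m pendant '[{"dx":-0.0008,"dy":0,"dz":0.035,"rx":0,"ry":0,"rz":0,"hand":0.085},{"dx":0,"dy":0,"dz":0.035,"rx":0,"ry":0,"rz":0,"hand":0.085},{"dx":0,"dy":0,"dz":0.035,"rx":0,"ry":0,"rz":0,"hand":0.085},{"dx":0,"dy":0,"dz":0.035,"rx":0,"ry":0,"rz":0,"hand":0.085},{"dx":0,"dy":0,"dz":0.035,"rx":0,"ry":0,"rz":0,"hand":0.085},{"dx":0,"dy":0,"dz":0.02,"rx":0,"ry":0,"rz":0,"hand":0.085},{"dx":0,"dy":0,"dz":0.011,"rx":0,"ry":0,"rz":0,"hand":0.085},{"dx":0,"dy":0,"dz":0.0045,"rx":0,"ry":0,"rz":0,"hand":0.085},{"dx":0,"dy":0,"dz":0,"rx":0,"ry":0,"rz":0,"hand":0.085}]' && python3 chk.py 0 2.5 &&
python3 -m pendant '[{"dx":0,"dy":0,"dz":0,"rx":0,"ry":0,"rz":0,"hand":0.04},{"dx":0,"dy":0,"dz":0,"rx":0,"ry":0,"rz":0,"hand":0.03},{"dx":0,"dy":0,"dz":0,"rx":0,"ry":0,"rz":0,"hand":0.02},{"dx":0,"dy":0,"dz":0,"rx":0,"ry":0,"rz":0,"hand":0.02},{"dx":0,"dy":0,"dz":0,"rx":0,"ry":0,"rz":0,"hand":0.02},{"dx":0,"dy":0,"dz":0,"rx":0,"ry":0,"rz":0,"hand":0.02}]' 50
python3 st.py
```

```text
clock: 27.93
position: [0.6073, 0.1994, 0.1044]
ee_rot: [-0.0, 0.001, 1.0, -0.0]
contact_force: [-0.4, -0.1, 0.6]
width: 0.0847
gripper_force: 0.0
  dF tool [ 0.4 -0.1 -0.6] M [ 0.02  0.04 -0.02]
clock: 28.43
position: [0.6077, 0.2008, 0.1055]
ee_rot: [0.001, -0.0, 1.0, 0.0]
contact_force: [0.3, 0.0, 3.5]
width: 0.0256
gripper_force: 49.6
[0.6076807  0.2007688  0.10549535] yaw 0.01 tilt [0.002  0.0005] [0.26 0.02 3.55] [-0.05  0.07 -0.05] 0.025602581999520275 49.57047879695892 28.4333
```

```bash
python3 -m pendant '[{"dx":0,"dy":0,"dz":-0.005,"rx":0,"ry":0,"rz":0,"hand":0.02},{"dx":0,"dy":0,"dz":-0.012,"rx":0,"ry":0,"rz":0,"hand":0.02},{"dx":0,"dy":0,"dz":-0.022,"rx":0,"ry":0,"rz":0,"hand":0.02},{"dx":0,"dy":0,"dz":-0.032,"rx":0,"ry":0,"rz":0,"hand":0.02},{"dx":0,"dy":0,"dz":-0.03,"rx":0,"ry":0,"rz":0,"hand":0.02},{"dx":0,"dy":0,"dz":-0.02,"rx":0,"ry":0,"rz":0,"hand":0.02},{"dx":0,"dy":0,"dz":-0.0105,"rx":0,"ry":0,"rz":0,"hand":0.02},{"dx":0,"dy":0,"dz":0,"rx":0,"ry":0,"rz":0,"hand":0.02},{"dx":0,"dy":0,"dz":0,"rx":0,"ry":0,"rz":0,"hand":0.02}]' && python3 chk.py 1.7 2.5 && python3 -m pendant '[{"dx":0.008,"dy":-0.01,"dz":0,"rx":0,"ry":0,"rz":0,"hand":0.02},{"dx":0.018,"dy":-0.022,"dz":0,"rx":0,"ry":0,"rz":0,"hand":0.02},{"dx":0.022,"dy":-0.033,"dz":0,"rx":0,"ry":0,"rz":0,"hand":0.02},{"dx":0.022,"dy":-0.033,"dz":0,"rx":0,"ry":0,"rz":0,"hand":0.02},{"dx":0.022,"dy":-0.033,"dz":0,"rx":0,"ry":0,"rz":0,"hand":0.02},{"dx":0.022,"dy":-0.033,"dz":0,"rx":0,"ry":0,"rz":0,"hand":0.02},{"dx":0.022,"dy":-0.033,"dz":0,"rx":0,"ry":0,"rz":0,"hand":0.02},{"dx":0.018,"dy":-0.036,"dz":0,"rx":0,"ry":0,"rz":0,"hand":0.02},{"dx":0.008,"dy":-0.036,"dz":0,"rx":0,"ry":0,"rz":0,"hand":0.02},{"dx":0,"dy":-0.037,"dz":0,"rx":0,"ry":0,"rz":0,"hand":0.02},{"dx":0,"dy":-0.036,"dz":0,"rx":0,"ry":0,"rz":0,"hand":0.02},{"dx":0,"dy":-0.0255,"dz":0,"rx":0,"ry":0,"rz":0,"hand":0.02}]'
python3 -m pendant '[{"dx":0,"dy":0,"dz":0,"rx":0,"ry":0,"rz":2.6,"hand":0.02},{"dx":0,"dy":0,"dz":0,"rx":0,"ry":0,"rz":2.55,"hand":0.02},{"dx":0,"dy":0,"dz":0,"rx":0,"ry":0,"rz":0,"hand":0.02},{"dx":0,"dy":0,"dz":0,"rx":0,"ry":0,"rz":0,"hand":0.02},{"dx":0,"dy":0,"dz":0,"rx":0,"ry":0,"rz":0,"hand":0.02},{"dx":0,"dy":0,"dz":0,"rx":0,"ry":0,"rz":0,"hand":0.02},{"dx":0,"dy":0,"dz":0,"rx":0,"ry":0,"rz":0,"hand":0.02},{"dx":0,"dy":0,"dz":0,"rx":0,"ry":0,"rz":0,"hand":0.02}]'; python3 st.py
```

```text
clock: 29.18
position: [0.6066, 0.2004, 0.2353]
ee_rot: [-0.0, -0.0, 1.0, -0.0]
contact_force: [-0.3, -0.2, -1.5]
width: 0.0259
gripper_force: 49.4
  dF tool [ 0.3 -0.2 -0.2] M [-0.04  0.03  0.02]
clock: 30.18
position: [0.4434, -0.1694, 0.2338]
ee_rot: [-0.002, 0.001, 1.0, 0.0]
contact_force: [0.7, 0.3, -2.0]
width: 0.0254
gripper_force: 49.4
clock: 30.85
position: [0.4451, -0.1666, 0.2358]
ee_rot: [-0.0, 0.044, 0.999, 0.0]
contact_force: [0.4, -0.3, -1.5]
width: 0.0251
gripper_force: 49.5
[ 0.44507008 -0.16664322  0.23582933] yaw -5.09 tilt [-0.      0.0001] [ 0.43 -0.28 -1.54] [-0.01  0.03  0.06] 0.025139485782448828 49.521732330322266 30.85
```

```bash
python3 -m pendant '[{"dx":-0.008,"dy":-0.0009,"dz":-0.0007,"rx":0,"ry":0,"rz":0,"hand":0.02},{"dx":-0.01,"dy":0,"dz":0,"rx":0,"ry":0,"rz":0,"hand":0.02},{"dx":-0.006,"dy":0,"dz":0,"rx":0,"ry":0,"rz":0,"hand":0.02},{"dx":-0.001,"dy":0,"dz":0,"rx":0,"ry":0,"rz":0,"hand":0.02},{"dx":-0.001,"dy":0,"dz":0,"rx":0,"ry":0,"rz":0,"hand":0.02},{"dx":-0.001,"dy":0,"dz":0,"rx":0,"ry":0,"rz":0,"hand":0.02},{"dx":-0.001,"dy":0,"dz":0,"rx":0,"ry":0,"rz":0,"hand":0.02},{"dx":-0.001,"dy":0,"dz":0,"rx":0,"ry":0,"rz":0,"hand":0.02},{"dx":-0.001,"dy":0,"dz":0,"rx":0,"ry":0,"rz":0,"hand":0.02}]' && python3 chk.py 1.7 2.5 && python3 -m pendant '[{"dx":-0.004,"dy":0,"dz":0,"rx":0,"ry":0,"rz":0,"hand":0.02},{"dx":-0.004,"dy":0,"dz":0,"rx":0,"ry":0,"rz":0,"hand":0.02},{"dx":-0.004,"dy":0,"dz":0,"rx":0,"ry":0,"rz":0,"hand":0.02},{"dx":-0.004,"dy":0,"dz":0,"rx":0,"ry":0,"rz":0,"hand":0.02},{"dx":-0.004,"dy":0,"dz":0,"rx":0,"ry":0,"rz":0,"hand":0.02}]' && python3 chk.py 1.7 2.5 && python3 -m pendant '[{"dx":-0.004,"dy":0,"dz":0,"rx":0,"ry":0,"rz":0,"hand":0.02},{"dx":-0.004,"dy":0,"dz":0,"rx":0,"ry":0,"rz":0,"hand":0.02},{"dx":-0.004,"dy":0,"dz":0,"rx":0,"ry":0,"rz":0,"hand":0.02},{"dx":-0.004,"dy":0,"dz":0,"rx":0,"ry":0,"rz":0,"hand":0.02},{"dx":-0.004,"dy":0,"dz":0,"rx":0,"ry":0,"rz":0,"hand":0.02},{"dx":-0.004,"dy":0,"dz":0,"rx":0,"ry":0,"rz":0,"hand":0.02},{"dx":-0.003,"dy":0,"dz":0,"rx":0,"ry":0,"rz":0,"hand":0.02},{"dx":-0.001,"dy":0,"dz":0,"rx":0,"ry":0,"rz":0,"hand":0.02}]' && python3 chk.py 1.7 2.5 && python3 -m pendant '[{"dx":0,"dy":0,"dz":0.002,"rx":0,"ry":0,"rz":0,"hand":0.02},{"dx":0,"dy":0,"dz":0.005,"rx":0,"ry":0,"rz":0,"hand":0.02},{"dx":0,"dy":0,"dz":0.005,"rx":0,"ry":0,"rz":0,"hand":0.02},{"dx":0,"dy":0,"dz":0.004,"rx":0,"ry":0,"rz":0,"hand":0.02},{"dx":0,"dy":0,"dz":0.002,"rx":0,"ry":0,"rz":0,"hand":0.02},{"dx":0,"dy":0,"dz":0,"rx":0,"ry":0,"rz":0,"hand":0.02}]' && python3 chk.py 1.7 2.5; python3 -m pendant '[{"dx":0,"dy":0,"dz":0,"rx":0,"ry":0,"rz":0,"hand":0.02}]'
```

```text
clock: 31.6
position: [0.4748, -0.1706, 0.2366]
ee_rot: [-0.0, 0.045, 0.999, 0.0]
contact_force: [-0.4, 0.5, -0.9]
width: 0.0255
gripper_force: 49.6
  dF tool [ 0.4  0.4 -0.8] M [ 0.04  0.03 -0.02]
clock: 32.02
position: [0.4953, -0.1724, 0.2365]
ee_rot: [0.0, 0.045, 0.999, 0.0]
contact_force: [0.4, 0.3, -2.2]
width: 0.0255
gripper_force: 49.6
  dF tool [-0.4  0.3  0.5] M [ 0.02 -0.   -0.01]
clock: 32.68
position: [0.5233, -0.175, 0.2365]
ee_rot: [0.0, 0.045, 0.999, 0.0]
contact_force: [-0.2, 0.4, -1.4]
width: 0.0253
gripper_force: 49.6
  dF tool [ 0.2  0.3 -0.3] M [ 0.03 -0.07  0.03]
clock: 33.18
position: [0.5221, -0.1747, 0.2177]
ee_rot: [-0.001, 0.045, 0.999, 0.0]
contact_force: [0.1, 0.0, -1.3]
width: 0.0253
gripper_force: 49.6
  dF tool [-0.1  0.  -0.4] M [-0.02  0.02 -0.01]
clock: 33.27
position: [0.5225, -0.1749, 0.2184]
ee_rot: [-0.0, 0.045, 0.999, 0.0]
contact_force: [0.6, -0.8, -1.8]
width: 0.0257
gripper_force: 49.6
```

```bash
python3 -m pendant '[{"dx":-0.002,"dy":0,"dz":0.0006,"rx":0,"ry":0,"rz":0,"hand":0.02},{"dx":-0.002,"dy":0,"dz":0.0006,"rx":0,"ry":0,"rz":0,"hand":0.02},{"dx":-0.002,"dy":0,"dz":0,"rx":0,"ry":0,"rz":0,"hand":0.02},{"dx":-0.002,"dy":0,"dz":0,"rx":0,"ry":0,"rz":0,"hand":0.02},{"dx":-0.0007,"dy":0,"dz":0,"rx":0,"ry":0,"rz":0,"hand":0.02}]' && python3 chk.py 1.7 2.5 && python3 -m pendant '[{"dx":-0.0007,"dy":0,"dz":0,"rx":0,"ry":0,"rz":0,"hand":0.02},{"dx":-0.0007,"dy":0,"dz":0,"rx":0,"ry":0,"rz":0,"hand":0.02}]' && python3 chk.py 1.7 2.5 && python3 -m pendant '[{"dx":-0.0006,"dy":0,"dz":0,"rx":0,"ry":0,"rz":0,"hand":0.02},{"dx":-0.0006,"dy":0,"dz":0,"rx":0,"ry":0,"rz":0,"hand":0.02}]' && python3 chk.py 1.7 2.5 && python3 -m pendant '[{"dx":-0.0006,"dy":0,"dz":0,"rx":0,"ry":0,"rz":0,"hand":0.02},{"dx":-0.0006,"dy":0,"dz":0,"rx":0,"ry":0,"rz":0,"hand":0.02}]' && python3 chk.py 1.7 2.5 && python3 -m pendant '[{"dx":-0.0006,"dy":0,"dz":0,"rx":0,"ry":0,"rz":0,"hand":0.02},{"dx":-0.0006,"dy":0,"dz":0,"rx":0,"ry":0,"rz":0,"hand":0.02}]' && python3 chk.py 1.7 2.5 && python3 -m pendant '[{"dx":-0.0006,"dy":0,"dz":0,"rx":0,"ry":0,"rz":0,"hand":0.02},{"dx":-0.0006,"dy":0,"dz":0,"rx":0,"ry":0,"rz":0,"hand":0.02}]' && python3 chk.py 1.7 2.5 && python3 -m pendant '[{"dx":-0.0006,"dy":0,"dz":0,"rx":0,"ry":0,"rz":0,"hand":0.02},{"dx":-0.0006,"dy":0,"dz":0,"rx":0,"ry":0,"rz":0,"hand":0.02}]' && python3 chk.py 1.7 2.5 && python3 -m pendant '[{"dx":-0.0006,"dy":0,"dz":0,"rx":0,"ry":0,"rz":0,"hand":0.02},{"dx":-0.0006,"dy":0,"dz":0,"rx":0,"ry":0,"rz":0,"hand":0.02}]' && python3 chk.py 1.7 2.5
```

```text
clock: 33.68
position: [0.5319, -0.1758, 0.2174]
ee_rot: [0.0, 0.045, 0.999, -0.0]
contact_force: [-0.1, -0.4, -1.4]
width: 0.0253
gripper_force: 49.5
  dF tool [ 0.1 -0.4 -0.3] M [ 0.04 -0.04 -0.03]
clock: 33.85
position: [0.5328, -0.1758, 0.2174]
ee_rot: [-0.0, 0.045, 0.999, 0.0]
contact_force: [-1.1, -1.3, -1.3]
width: 0.0253
gripper_force: 49.5
  dF tool [ 0.9 -1.4 -0.4] M [-0.02 -0.01  0.04]
clock: 34.02
position: [0.5339, -0.1759, 0.2174]
ee_rot: [-0.0, 0.045, 0.999, 0.0]
contact_force: [-0.3, -0.2, -1.8]
width: 0.0255
gripper_force: 49.5
  dF tool [ 0.3 -0.3  0.1] M [ 0.03 -0.04  0.01]
clock: 34.18
position: [0.5351, -0.1761, 0.2174]
ee_rot: [0.0, 0.045, 0.999, 0.0]
contact_force: [0.1, 0.6, -1.2]
width: 0.0258
gripper_force: 49.5
  dF tool [-0.   0.6 -0.5] M [-0.05  0.02  0.  ]
clock: 34.35
position: [0.5363, -0.1762, 0.2174]
ee_rot: [0.0, 0.045, 0.999, 0.0]
contact_force: [-0.1, 0.7, -1.3]
width: 0.0255
gripper_force: 49.5
  dF tool [ 0.2  0.7 -0.4] M [ 0.04 -0.02  0.04]
clock: 34.52
position: [0.5367, -0.1761, 0.2173]
ee_rot: [-0.001, 0.045, 0.999, 0.0]
contact_force: [-4.1, 0.6, 0.2]
width: 0.0253
gripper_force: 49.7
  dF tool [ 4.1  0.2 -1.9] M [0.09 0.44 0.05]
```

```bash
python3 -m pendant '[{"dx":0.0008,"dy":0,"dz":0.0004,"rx":0,"ry":0,"rz":0,"hand":0.02},{"dx":0,"dy":0,"dz":0.0006,"rx":0,"ry":0,"rz":0,"hand":0.02},{"dx":0,"dy":0,"dz":0.0005,"rx":0,"ry":0,"rz":0,"hand":0.02}]' && python3 chk.py 1.7 4 && python3 -m pendant '[{"dx":0,"dy":0,"dz":0.0004,"rx":0,"ry":0,"rz":0,"hand":0.02},{"dx":0,"dy":0,"dz":0,"rx":0,"ry":0,"rz":0,"hand":0.02}]' && python3 chk.py 1.7 4 && python3 -m pendant '[{"dx":0.0003,"dy":0,"dz":0.0004,"rx":0,"ry":0,"rz":0,"hand":0.02},{"dx":0,"dy":0,"dz":0,"rx":0,"ry":0,"rz":0,"hand":0.02}]' && python3 chk.py 1.7 4 && python3 -m pendant '[{"dx":0,"dy":0,"dz":0.0003,"rx":0,"ry":0,"rz":0,"hand":0.02},{"dx":0,"dy":0,"dz":0,"rx":0,"ry":0,"rz":0,"hand":0.02}]' && python3 chk.py 1.7 4 && python3 -m pendant '[{"dx":0,"dy":0,"dz":0.0003,"rx":0,"ry":0,"rz":0,"hand":0.02},{"dx":0,"dy":0,"dz":0,"rx":0,"ry":0,"rz":0,"hand":0.02}]' && python3 chk.py 1.7 4
```

```text
clock: 34.77
position: [0.5367, -0.1762, 0.2158]
ee_rot: [0.0, 0.045, 0.999, 0.0]
contact_force: [0.2, 0.5, -0.9]
width: 0.0254
gripper_force: 49.7
  dF tool [-0.2  0.5 -0.8] M [0.04 0.1  0.01]
clock: 34.93
position: [0.5367, -0.1762, 0.2153]
ee_rot: [-0.0, 0.045, 0.999, 0.0]
contact_force: [-0.9, 0.2, -1.3]
width: 0.0256
gripper_force: 49.7
  dF tool [ 0.9  0.1 -0.4] M [ 0.01  0.12 -0.03]
clock: 35.1
position: [0.5367, -0.1761, 0.2153]
ee_rot: [0.0, 0.045, 0.999, 0.0]
contact_force: [-0.3, 0.9, 0.3]
width: 0.0257
gripper_force: 49.8
  dF tool [ 0.3  0.8 -2. ] M [0.03 0.02 0.03]
clock: 35.27
position: [0.5367, -0.1762, 0.2152]
ee_rot: [0.0, 0.045, 0.999, -0.0]
contact_force: [-1.2, 0.0, 2.0]
width: 0.0251
gripper_force: 49.9
  dF tool [ 1.2 -0.1 -3.7] M [ 0.1   0.07 -0.02]
clock: 35.43
position: [0.5367, -0.1762, 0.2152]
ee_rot: [0.001, 0.045, 0.999, -0.0]
contact_force: [-0.8, 0.3, 5.0]
width: 0.0257
gripper_force: 50.2
  dF tool [ 0.8  0.2 -6.7] M [0.15 0.13 0.05]
```

```bash
python3 -m pendant '[{"dx":0,"dy":0,"dz":-0.0003,"rx":0,"ry":0,"rz":0,"hand":0.02},{"dx":0,"dy":0,"dz":0,"rx":0,"ry":0,"rz":0,"hand":0.027},{"dx":0,"dy":0,"dz":0,"rx":0,"ry":0,"rz":0,"hand":0.03},{"dx":0,"dy":0,"dz":0,"rx":0,"ry":0,"rz":0,"hand":0.04},{"dx":0,"dy":0,"dz":0,"rx":0,"ry":0,"rz":0,"hand":0.055},{"dx":0,"dy":0,"dz":0,"rx":0,"ry":0,"rz":0,"hand":0.055},{"dx":0,"dy":0,"dz":0,"rx":0,"ry":0,"rz":0,"hand":0.055}]'; python3 chk.py 0 2.5 && python3 -m pendant '[{"dx":0,"dy":0,"dz":-0.005,"rx":0,"ry":0,"rz":0,"hand":0.055},{"dx":0,"dy":0,"dz":-0.015,"rx":0,"ry":0,"rz":0,"hand":0.055},{"dx":0,"dy":0,"dz":-0.03,"rx":0,"ry":0,"rz":0,"hand":0.055},{"dx":0,"dy":0,"dz":-0.03,"rx":0,"ry":0,"rz":0,"hand":0.055},{"dx":0,"dy":0,"dz":-0.03,"rx":0,"ry":0,"rz":0,"hand":0.055},{"dx":0,"dy":0,"dz":-0.02,"rx":0,"ry":0,"rz":0,"hand":0.055},{"dx":0,"dy":0,"dz":-0.005,"rx":0,"ry":0,"rz":0,"hand":0.085},{"dx":0,"dy":0,"dz":0,"rx":0,"ry":0,"rz":0,"hand":0.085},{"dx":0,"dy":0,"dz":0,"rx":0,"ry":0,"rz":0,"hand":0.085},{"dx":0,"dy":0,"dz":0,"rx":0,"ry":0,"rz":0,"hand":0.085}]'
python3 - <<'E'
from h import *
a=cam('wrist')[0]['frame'][70:370,120:400,::-1];b=cam('scene')[0]['frame'][120:300,150:380,::-1]
a=cv2.resize(a,(420,450));b=cv2.resize(b,(380,297));c=np.zeros((450,800,3),np.uint8);c[:,:420]=a;c[:297,420:]=b
cv2.imwrite('pics/fin.png',cv2.convertScaleAbs(c,alpha=1.3))
E
```

```text
clock: 36.02
position: [0.5364, -0.1762, 0.2146]
ee_rot: [-0.0, 0.045, 0.999, 0.0]
contact_force: [0.8, 1.1, -0.4]
width: 0.0548
gripper_force: 0.0
  dF tool [-0.7  1.2  0.4] M [-0.01  0.01 -0.  ]
clock: 36.85
position: [0.5357, -0.1758, 0.3478]
ee_rot: [-0.002, 0.045, 0.999, 0.001]
contact_force: [0.6, 0.4, -0.3]
width: 0.0848
gripper_force: 0.0
```

View pics/fin.png

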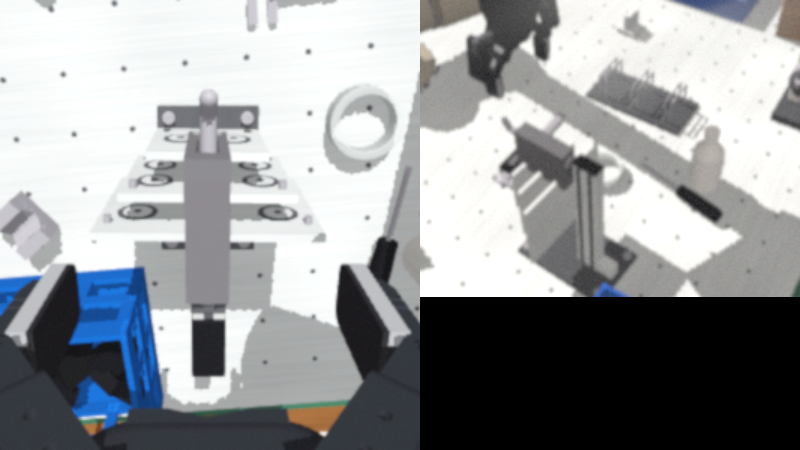

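The three grips form one unbroken block from the collar (208,300) out to (207,150). All the jigs hang square, the rack is empty, and nothing else has moved.

```bash
python3 -c "
from rig import manip
print(manip.sign_off())"
```

```text
the job is handed in; nothing more can be done
None
```

All three jigs hang home on the hook in the order large, medium, small, each pushed solid at about 4–6 N and let go before the next; the rack is empty, nothing else appeared moved in the last pictures, and I handed in at about 37 s.

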